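# Make up two optics kits from the bench stock

## Task

Make up two kits from the stock on the bench. Blue carrier: lay the red filter plate on its sloping shelf, long side up the slope and sliding down to rest against the backstop, lay the yellow plate squarely on top of it in the same way, and stand the brass lens barrel upright in the square nest; white carrier: the violet plate on its shelf in the same way, and the black lens barrel in its nest. Leave the pale spare plate and the dropper bottle where they are, and let go of everything.

Things in the scene. Friction and masses are not known exactly. Their poses are not given: they have to be found in the camera images.
- red_plate: framed optical filter plate, a flat slab 60 (its x) x 46 (its y) x 10 (z) mm, dark grey rim 4 mm wide round a red face (both faces alike), 65 g, slippery against the shelf and other plates; lies flat on the bench at the start. Origin: centre of its underside; z up through the thickness, x along the 60 mm side.
- yellow_plate: framed optical filter plate, a flat slab 60 (its x) x 46 (its y) x 10 (z) mm, dark grey rim 4 mm wide round a yellow face (both faces alike), 65 g, slippery against the shelf and other plates; lies flat on the bench at the start. Origin: centre of its underside; z up through the thickness, x along the 60 mm side.
- violet_plate: framed optical filter plate, a flat slab 60 (its x) x 46 (its y) x 10 (z) mm, dark grey rim 4 mm wide round a violet face (both faces alike), 65 g, slippery against the shelf and other plates; lies flat on the bench at the start. Origin: centre of its underside; z up through the thickness, x along the 60 mm side.
- spare_plate: framed optical filter plate, a flat slab 60 (its x) x 46 (its y) x 10 (z) mm, dark grey rim 4 mm wide round a pale, nearly white face (both faces alike), 65 g, slippery against the shelf and other plates; lies flat on the bench at the start. Origin: centre of its underside; z up through the thickness, x along the 60 mm side. It is a spare that belongs to neither kit.
- brass_barrel: brass-coloured lens barrel, a solid cylinder 30 mm in diameter and 45 mm high with a pale glass lens on top, about 90 g, standing upright. Origin: centre of its underside, z up along its axis.
- black_barrel: black lens barrel, a solid cylinder 30 mm in diameter and 45 mm high with a pale glass lens on top, about 90 g, standing upright. Origin: centre of its underside, z up along its axis.
- blue_carrier: Blue kit carrier, fixed, 130 (x) x 190 (y) x 8 mm base. Origin: centre of underside; x roughly away from the robot. Grey shelf at y = 43, 44 mm wide, no sides, 72 mm long, rises 18 deg towards +x from x = -40, z = 20 mm, where a backstop 22 mm high stands square to it. Plates slide down it by themselves. Home: underside centre of plate 1 at x = -11.5, z = 29.3; of one on top x = -14.6, z = 38.8.
- white_carrier: White kit carrier, fixed, in every size and axis the same as the blue one (same shelf and backstop). On both, beside the shelf, centred at x = 0, y = -48 mm, is a square nest for a barrel: floor at z = 8 mm, 48 x 48 mm inside, rim 4 mm wide and 6 mm high (its top at z = 14).
- dropper_bottle: small white dropper bottle, pale blue tip, 28 mm in diameter, 60 mm high, 50 g, upright; a bystander. Origin: centre of its underside. (Also fixed on the bench: a yellow-handled stripping tool 150 x 40 x 14 mm, lying along x midway between the carriers; tall equipment only beyond the carriers and far to the sides.)
Mind the look-alikes: they are no part of the job. What is shaped like the red_plate but turquoise is not meant. Of the things shaped like the black_barrel, the black one is meant.

How it is judged:
By the outcome, as a careful person would: the job done as asked, in the order asked, and still so for the second after the job is handed in, with the robot touching nothing.
It also fails if it takes over 118 s, if anything falls off the work surface, if the arm or the gripper's body presses on something with over 40 N, if the wrist force passes 120 N, or if a joint passes its speed limit or range.

## Robot

A 6-joint arm with a two-finger parallel gripper is mounted at the origin on the work surface. World frame = base frame: x ahead of the robot, y to its left, z up, the work surface at z = 0. Lengths are in mm, angles in rad, forces in N, time in s.
With the tool pointing down it reaches from about 225 to 875 mm from the base axis. Payload 3.4 kg.
Tool frame: the origin (TCP) lies between the finger pads; the fingertips stand tips_ahead ahead of it and the grasp point (between the pads) is the TCP (tips_ahead is the distance from the TCP to the fingertips, in mm); y points along the fingers, z is the direction in which the jaws open and shut, and the axes are right-handed (so a half turn about y gives the same grasp; the last joint's range is limited). The gripper opens to 85 mm and grips with 20 to 120 N. Pads are 22 mm wide; open, the fingers measure 114 mm over their backs; the gripper's body (76 mm by 85 mm) begins 54 mm behind the grasp point. The pads swing forward as they close: fully open they stand 13 mm farther back than shut.
Start: joints at [1.172, 0.276, 1.505, -0, 1.361, -0.121], TCP at [157.704, 552.983, 250.328] pointing down, gripper open.
Joint ranges: [-2.89, 2.89], [-0.75, 2.08], [0.22, 2.7], [-1.18, 4.32], [0.11, 2.71], [-2.7, 2.7]. Speed limits (rad/s): [2.57, 2.57, 3.14, 3.14, 3.14, 3.14].

## Interface

Orientations are given as a unit quaternion [x, y, z, w].
In Python, from rig import state, capture, sign_off, tips_ahead gives the robot as it stands.
- The arm moves only by the shell command python3 -m pendant 'ROWS' [FORCE]. ROWS is a JSON object of lists of equal length, an entry for each row: "slide": the shift along the tool's x, y, z in cm, a list of three; "turn": the turn about the tool's y in degrees; "hand": the opening in per cent of the stroke, from 0 (shut) to 100 (fully open). A call has 1 to 12 rows; each row shifts and turns the commanded pose from where the row before left it, along the tool's axes as they then stand; what a row does not reach is not made up. A row lasts 1/8 s, in which the tool goes at most 62.5 mm and 10.7 degrees, less where a joint would pass 70% of its speed; a pose out of reach is approached as far as the arm can. A call with a gripper value outside its range is refused whole. The fingers move at their own pace and stop on an object; FORCE is the grip in N (left out, the last holds). Time passes only in rows, so rows that do not move let the fingers close. It gives the time, the measured TCP pose, the force and the opening at its end, in the units of the state.
- state(): the state, without advancing time (a new reading comes with each control period).
- capture(name): name is "scene" or "top"; returns a dict with "img" (480x640x3 uint8, blue, green, red), "range_z" (480x640 float32, mm along the optical axis (not along the pixel's ray), 0 where there is no reading), "fovy" (degrees; the focal length in pixels is half the picture's height over the tangent of half this angle, whatever the lens; pixels are square), "cx", "cy" (the principal point, pixels), "extrinsics" (4x4, takes a point from world to camera coordinates). Camera axes: x right, y down, z forward; pixel columns grow to the right and rows downward; lengths in mm; the calibration is good to about 2 mm. A picture is of the moment at which its call begins.
- sign_off(): hands the job in, once; it reports no verdict.
The state is a dict: "time_s": time; "joint_pos": joint angles; "qd": joint speeds; "effort": joint torques, N m; "tool_pos": TCP position; "eef_rot": TCP orientation; "contact_force": force on the tool from outside, world axes, zero at the start; "ft_torque": the same for the moment, N m; "grip_width": finger opening in mm.
Only numpy, scipy, OpenCV 4.12 (cv2) and the standard library are available. Lean on these libraries where they do the work, as an engineer would, in place of code of your own. Each camera call takes 0.05 s, during which the arm holds its last target.

## Working session

There is one attempt and no reset: what is moved stays moved. The work goes in short steps, Python scripts to look and compute and a shell command to move; the robot and the scene stay as the last step left them, time stands still between calls to the robot, and variables do not carry over. Pictures are saved under pics/ and viewed, and the job is handed in when it is done.

```bash
ls; mkdir -p pics
python3 - <<'E'
from rig import state,capture,tips_ahead
import cv2
print(tips_ahead if not callable(tips_ahead) else tips_ahead())
s=state()
for k,v in s.items(): print(k,v)
for n in("scene","top"):
    c=capture(n); cv2.imwrite(f"pics/{n}0.png",c["img"]); print(n,c["fovy"],c["cx"],c["cy"]); print(c["extrinsics"])
E
```

```text
pics
19.0
time_s 0.0
joint_pos [ 1.17198284e+00  2.76608904e-01  1.50613708e+00  1.92772683e-05
  1.36067883e+00 -1.20979748e-01]
qd [ 0.00049949 -0.0012942  -0.00087217  0.00222039 -0.00012864  0.00086691]
effort [ 2.23410420e-04 -4.16808558e+01 -2.45795202e+01 -1.37092547e-04
  1.14669045e-02  7.90141115e-06]
tool_pos [157.50442563 552.50177062 249.4301652 ]
eef_rot [ 0.70091872 -0.09808771  0.0977419  -0.69967012]
contact_force [ 0.85888813 -0.15902572  0.60090446]
ft_torque [-0.01741689 -0.00217589  0.03400503]
grip_width 85.25043340602465
scene 53.98788269976933 319.02036670009005 240.3179743012595
[[-5.14421199e-02  9.98505862e-01 -1.84323714e-02  4.19562136e+01]
 [ 5.41290879e-01  1.23667138e-02 -8.40744461e-01 -2.41920451e+02]
 [-8.39260325e-01 -5.32269519e-02 -5.41118286e-01  1.44978809e+03]
 [ 0.00000000e+00  0.00000000e+00  0.00000000e+00  1.00000000e+00]]
top 51.935484254010504 317.3849041174224 243.7423796608713
[[-4.20396500e-03 -9.99850970e-01 -1.67440824e-02 -3.04322302e+00]
 [-9.84698439e-01  7.05623726e-03 -1.74124077e-01  5.06267067e+02]
 [ 1.74216278e-01  1.57558603e-02 -9.84581353e-01  1.01660357e+03]
 [ 0.00000000e+00  0.00000000e+00  0.00000000e+00  1.00000000e+00]]
```

View pics/scene0.png

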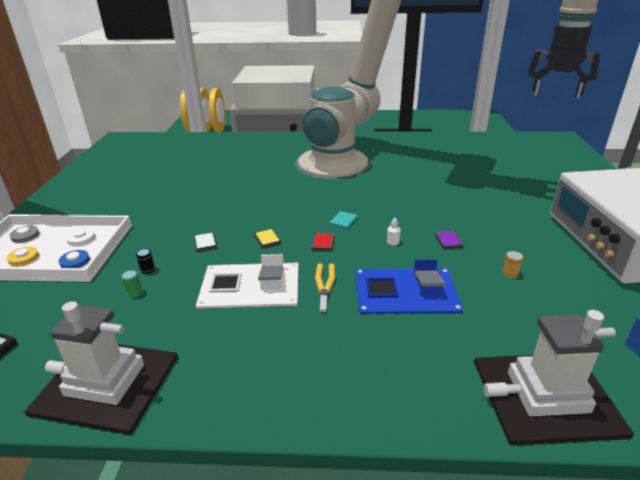

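View pics/top0.png

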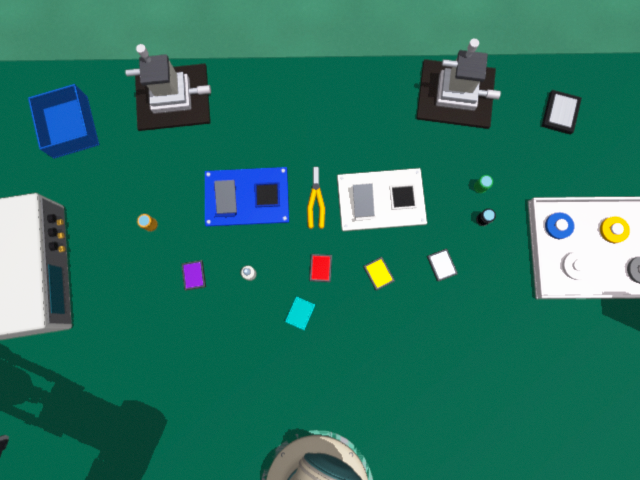

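The scene view and the top view show the same things. Top-view pixels:
- **Plates:** red (321,268), yellow (379,273), violet (194,275) and pale (442,265). The turquoise plate at (300,313) is a look-alike.
- **Barrels:** brass (148,222) and black (487,217). The green one at (485,183) is a look-alike.
- **Carriers:** blue is centred near (246,197) and white near (382,199).

Next I'll enlarge the candidates and measure them.

```bash
cat > h.py <<'E'
import numpy as np,cv2
from rig import state,capture
class V:
    def __init__(s,n):
        c=capture(n); s.img=c["img"];s.r=c["range_z"];s.E=np.array(c["extrinsics"]);s.f=240/np.tan(np.radians(c["fovy"]/2));s.cx=c["cx"];s.cy=c["cy"]
        s.R=s.E[:3,:3];s.o=-s.R.T@s.E[:3,3]; s.hsv=cv2.cvtColor(s.img,cv2.COLOR_BGR2HSV)
    def ray(s,p):
        p=np.atleast_2d(np.asarray(p,float)); d=np.c_[(p[:,0]-s.cx)/s.f,(p[:,1]-s.cy)/s.f,np.ones(len(p))]
        return d@s.R
    def plane(s,p,z):
        d=s.ray(p); return s.o+d*((z-s.o[2])/d[:,2])[:,None]
    def depth(s,p):
        p=np.atleast_2d(p); d=s.ray(p); return s.o+d*s.r[p[:,1].astype(int),p[:,0].astype(int)][:,None]
    def proj(s,P):
        q=np.atleast_2d(P)@s.R.T+s.E[:3,3]; return np.c_[q[:,0]/q[:,2]*s.f+s.cx,q[:,1]/q[:,2]*s.f+s.cy]
def tri(a,pa,b,pb):
    da=a.ray(pa)[0];db=b.ray(pb)[0];da/=np.linalg.norm(da);db/=np.linalg.norm(db)
    A=np.c_[da,-db];t=np.linalg.lstsq(A,b.o-a.o,rcond=None)[0]
    P=a.o+t[0]*da;Q=b.o+t[1]*db
    return (P+Q)/2,np.linalg.norm(P-Q)
def mask(v,lo,hi,roi=None):
    m=cv2.inRange(v.hsv,np.array(lo),np.array(hi))
    if roi is not None:
        k=np.zeros_like(m);x0,y0,x1,y1=roi;k[y0:y1,x0:x1]=255;m&=k
    n,l,st,ce=cv2.connectedComponentsWithStats(m)
    if n<2: return None,None
    i=1+np.argmax(st[1:,4]); m=(l==i).astype(np.uint8)
    return m,ce[i]
def rect(v,m,z):
    c=max(cv2.findContours(m,cv2.RETR_EXTERNAL,cv2.CHAIN_APPROX_NONE)[0],key=cv2.contourArea)[:,0,:]
    P=v.plane(c,z)[:,:2].astype(np.float32)
    (x,y),(w,h),a=cv2.minAreaRect(P)
    if w<h: w,h,a=h,w,a+90
    return x,y,w,h,(a+90)%180-90
E
python3 - <<'E'
from h import *
t=V("top");s=V("scene")
cr=lambda v,x,y,n=40:cv2.resize(v.img[y-n:y+n,x-n:x+n],(260,260),interpolation=cv2.INTER_CUBIC)
a=np.hstack([cr(t,310,290),cr(t,487,200),cr(t,148,222)])
b=np.hstack([cr(s,333,230),cr(s,140,272),cr(s,512,264)])
cv2.imwrite("pics/crop1.png",np.vstack([a,b]))
c=cv2.resize(t.img[155:300,170:460],None,fx=2.75,fy=2.75,interpolation=cv2.INTER_CUBIC);cv2.imwrite("pics/crop2.png",c)
for nm,p in dict(red=(321,268),yel=(379,273),vio=(194,275),pale=(442,265),turq=(300,313)).items():
    print(nm,t.hsv[p[1],p[0]],t.depth([p]).round(1))
for nm,p in dict(red=(323,241),yel=(267,237),vio=(449,239),pale=(205,240)).items():
    print(nm,s.hsv[p[1],p[0]],s.depth([p]).round(1))
for nm,p in dict(brass=(146,220),black=(488,215),green=(486,182),bottle=(249,271),bluebase=(212,175),whitebase=(352,176),nest=(267,195)).items():
    print(nm,t.hsv[p[1],p[0]],t.depth([p]).round(1))
E
```

```text
red [179 233 250] [[457.8 -13.1  10.9]]
yel [ 29 255 254] [[ 446.3 -140.6    8.3]]
vio [139 208 227] [[444.3 267.7   9.3]]
pale [120   1 254] [[ 463.1 -279.4    8.8]]
turq [ 90 255 212] [[360.   33.1   7.9]]
red [  0 197 215] [[464.5  -9.    9.3]]
yel [ 26 157 240] [[ 453.  -136.9   10.9]]
vio [139 181 194] [[451.1 271.9  10.2]]
pale [ 90  10 239] [[ 467.3 -276.4    9.9]]
brass [ 99 100 230] [[561.2 367.6  46.2]]
black [ 97  86 239] [[ 567.2 -375.9   42.4]]
green [ 97  91 236] [[ 641.2 -376.    43.1]]
bottle [106  50 192] [[447.5 139.8  49.2]]
bluebase [113 231 234] [[673.7 235.1  10.5]]
whitebase [ 15   2 253] [[668.7 -84.9   9.2]]
nest [130  17  46] [[626.1 108.8   7.3]]
```

View pics/crop1.png

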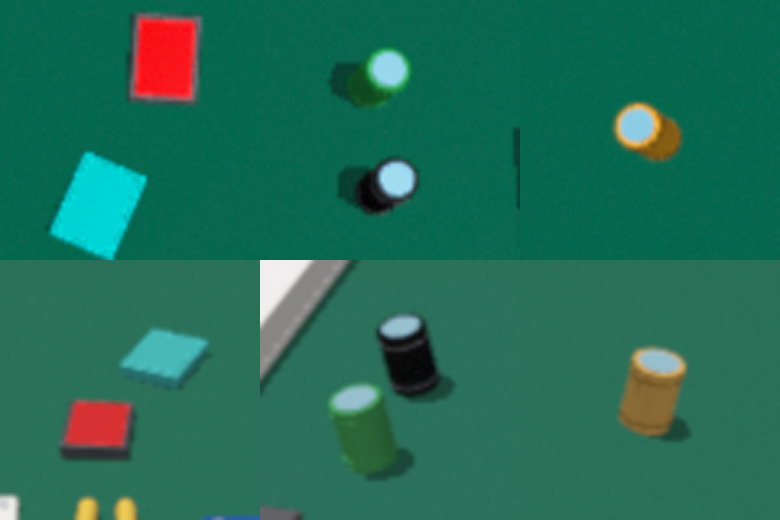

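View pics/crop2.png

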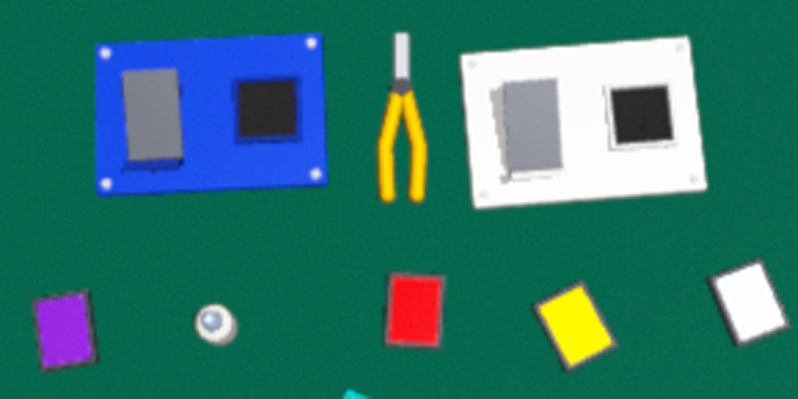

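The crop confirms each choice:
- **Red plate** is the rimmed red slab at top (321,268). The turquoise one at (300,313) has no rim and isn't meant.
- **Black barrel** is the nearer one at (487,217). Green at (485,183) is not meant, and brass is at (148,222).

Now I'll measure from both views.

Run:
```python
from h import *
t=V("top");s=V("scene")
R=dict(red=([170,120,90],[179,255,255],(290,245,350,292),(300,225,345,260)),
 yel=([18,120,120],[35,255,255],(355,250,405,298),(245,222,290,255)),
 vio=([128,100,80],[155,255,255],(170,250,220,300),(430,225,470,255)))
for n,(lo,hi,r1,r2) in R.items():
    def mk(v,r):
        if n=="red":
            h=v.hsv.copy(); h[...,0]=(h[...,0].astype(int)+90)%180
            import types
            w=types.SimpleNamespace(hsv=h); return mask(w,[80,120,90],[100,255,255],r)
        return mask(v,lo,hi,r)
    m,c=mk(t,r1);m2,c2=mk(s,r2)
    P,g=tri(t,c,s,c2)
    print(n,c.round(1),c2.round(1),"tri",P.round(1),"gap",round(g,1))
    print("   top rect",np.round(rect(t,m,10),1)); print("   scene rect",np.round(rect(s,m2,10),1))
# barrels: lens
for n,r1,r2 in (("brass",(130,205,165,240),(500,250,525,280)),("black",(475,205,500,228),(135,246,158,275)),("green",(475,172,498,195),(122,268,145,300))):
    m,c=mask(t,[85,50,150],[110,160,255],r1);m2,c2=mask(s,[80,20,100],[115,160,255],r2)
    P,g=tri(t,c,s,c2); print(n,c.round(1),c2.round(1),m.sum(),m2.sum(),P.round(1),round(g,1),"top z45",t.plane(c,45).round(1)[0])
# carriers
mb,c=mask(t,[108,150,120],[125,255,255],(195,160,300,230)); print("blue",np.round(rect(t,mb,8),1))
mb2,_=mask(s,[108,150,80],[128,255,255],(350,255,465,315));print("blue scene base+stop",np.round(rect(s,mb2,8),1))
mw,c=mask(t,[0,0,200],[180,30,255],(330,160,430,235)); print("white",np.round(rect(t,mw,8),1))
for n,r,rs in (("bluenest",(250,178,285,212),(362,275,400,300)),("whitenest",(390,182,418,212),(208,270,242,293))):
    m,c=mask(t,[0,0,0],[180,255,90],r);m2,c2=mask(s,[0,0,0],[180,255,70],rs)
    P,g=tri(t,c,s,c2);print(n,c.round(1),c2.round(1),"tri",P.round(1),round(g,1),"rect z8",np.round(rect(t,m,8),1))
# shelf
for n,r in (("bshelf",(210,172,242,220)),("wshelf",(348,178,378,225))):
    m,c=mask(t,[0,0,80],[180,60,195],r)
    ys,xs=np.nonzero(cv2.erode(m,np.ones((3,3)))); P=t.depth(np.c_[xs,ys]); A=np.c_[P[:,:2],np.ones(len(P))]
    co=np.linalg.lstsq(A,P[:,2],rcond=None)[0]; print(n,c,m.sum(),P.mean(0).round(1),"slope deg",np.degrees(np.arctan(np.hypot(*co[:2]))),"dir",np.degrees(np.arctan2(co[1],co[0])))
```

```text
red [320.3 267.4] [322.6 240. ] tri [459.4 -10.8   8.6] gap 1.5
   top rect [459.4 -11.7  53.3  39.   -3.7]
   scene rect [460.9  -9.8  52.3  39.8  -2.7]
yel [378.8 273. ] [267.  236.3] tri [ 446.2 -139.1    8.6] gap 2.1
   top rect [ 446.4 -140.1   53.7   39.7   27.1]
   scene rect [ 447.9 -137.6   55.    39.7   27.7]
vio [192.6 274.8] [448.8 237.9] tri [444.9 271.7   9. ] gap 1.8
   top rect [444.7 270.4  54.   40.1   9.2]
   scene rect [445.7 272.1  54.1  40.4   9.1]
brass [143.5 220.1] [502.4 265.2] 70 102 [563.6 368.3  24.5] 24.5 top z45 [561.3 373.5  45. ]
black [488.6 214.6] [147.4 251.6] 89 225 [ 566.  -371.3   44.6] 10.2 top z45 [ 567.5 -376.4   45. ]
green [486.3 180.7] [133.6 275. ] 82 166 [ 642.6 -371.5   42.2] 11.0 top z45 [ 643.7 -376.2   45. ]
blue [623.7 156.1 188.2 130.  -87.7]
blue scene base+stop [615.4 157.6 189.4 164.8 -87.1]
white [ 615.3 -150.4  188.7  129.5  -85.9]
bluenest [266.4 194.2] [381.3 286.5] tri [627.1 110.4  11.2] 1.6 rect z8 [628.3 109.8  46.2  43.4   1. ]
whitenest [402.8 196.3] [224.6 281.8] tri [ 619.4 -198.1   10.2] 0.9 rect z8 [ 620.3 -198.9   44.1   43.3  -85.6]
bshelf [225.0993266  196.37373737] 594 [616.8 198.9  32.4] slope deg 62.21281477437745 dir -107.90336375218597
wshelf [361.73997234 200.34578147] 723 [ 605.6 -104.4   32. ] slope deg 60.931387657841185 dir 142.47137596572938
```

```bash
cat >> h.py <<'E'
from scipy.spatial.transform import Rotation as Ro
def plan(x,y,z,jaw=None):
    """turn first (about tool y), then slide in turned axes"""
    s=state();M=Ro.from_quat(s["eef_rot"]).as_matrix();p=np.array(s["tool_pos"])
    d=M[:,2];yaw=np.degrees(np.arctan2(d[1],d[0]))
    print("t",round(s["time_s"],2),"tcp",p.round(1),"jaw yaw",round(yaw,1),"tooly",M[:,1].round(3),"q6",round(s["joint_pos"][5],2),"grip",round(s["grip_width"],1),"F",np.round(s["contact_force"],1))
    if x is None: return
    t=0.
    if jaw is not None:
        t=-((jaw-yaw+90)%180-90)   # tool y is down
    M2=M@Ro.from_rotvec([0,np.radians(t),0]).as_matrix()
    print("turn",round(t,1),"then slide cm",(M2.T@(np.array([x,y,z])-p)/10).round(2))
    print("slide cm without turn",(M.T@(np.array([x,y,z])-p)/10).round(2))
E
python3 - <<'E'
from h import *
s=V("scene");t=V("top")
for n,r,r1 in (("brass",(500,250,525,266),(130,205,165,240)),("black",(135,248,156,262),(475,205,500,228))):
    m,c2=mask(s,[70,10,120],[125,120,255],r); x=np.nonzero(m); print(n,c2,m.sum())
    m1,c=mask(t,[85,50,150],[110,160,255],r1)
    P,g=tri(t,c,s,c2);print(P.round(1),round(g,1),"scene z45",s.plane(c2,45).round(1)[0],"top z45",t.plane(c,45).round(1)[0])
print(s.hsv[256,505:522].tolist())
plan(460.1,-10.8,100,87)
E
```

```text
brass [514.36363636 254.69090909] 55
[561.5 374.6  45.1] 2.0 scene z45 [560.9 375.8  45. ] top z45 [561.3 373.5  45. ]
black [142.63076923 251.87692308] 65
[ 567.7 -376.1   44.1] 1.2 scene z45 [ 569.2 -374.7   45. ] top z45 [ 567.7 -376.4   45. ]
[[67, 89, 112], [25, 112, 121], [20, 150, 168], [20, 133, 195], [19, 75, 194], [77, 13, 180], [98, 51, 196], [98, 64, 202], [98, 66, 204], [98, 66, 204], [97, 65, 204], [98, 67, 205], [97, 66, 204], [97, 65, 204], [97, 58, 202], [75, 14, 187], [21, 84, 198]]
t 0.4 tcp [157.7 552.9 250.2] jaw yaw 74.1 tooly [-0. -0. -1.] q6 -0.12 grip 85.6 F [-0.1 -0.7 -0.1]
turn -12.9 then slide cm [ 33.15  15.02 -54.71]
slide cm without turn [ 44.54  15.02 -45.92]
```

```bash
python3 -m pendant '{"slide":[[0,0,0],[0,0,0],[3.2,0,-5.3],[3.2,0,-5.3],[3.2,0,-5.3],[3.2,0,-5.3],[3.2,0,-5.3],[3.2,0,-5.3],[3.2,0,-5.3],[3.2,0,-5.3],[3.2,0,-5.3],[3.2,0,-5.3]],"turn":[-6.5,-6.4,0,0,0,0,0,0,0,0,0,0],"hand":[75,75,75,75,75,75,75,75,75,75,75,75]}' 20; python3 -c "
from h import *
plan(460.1,-10.8,100,87)
import rig;print(rig.tips_ahead)"
```

```text
time_s: 1.9
tool_pos: [450.1, 4.9, 250.7]
eef_rot: [-0.707, 0.018, -0.019, 0.707]
contact_force: [0.5, 0.8, 0.3]
grip_width: 64.0
t 1.9 tcp [450.1   4.9 250.7] jaw yaw 86.9 tooly [ 0.001  0.    -1.   ] q6 -1.66 grip 64.0 F [0.5 0.8 0.3]
turn -0.1 then slide cm [ 1.06 15.07 -1.52]
slide cm without turn [ 1.06 15.07 -1.52]
19.0
```

```bash
python3 -m pendant '{"slide":[[0.9,4,-1.6],[0,6,0],[0,5,0],[0,5.5,0],[0,0,0],[0,0,0]],"turn":[0,0,0,0,0,0],"hand":[75,75,75,75,75,75]}'; python3 -c "
from h import *
plan(460.1,-10.8,21.5,87)
s=V('scene');t=V('top')
a=cv2.resize(s.img[170:270,260:390],(780,600),interpolation=cv2.INTER_CUBIC);cv2.imwrite('pics/a1.png',a)
"
```

```text
time_s: 2.65
tool_pos: [458.9, -9.8, 46.7]
eef_rot: [0.707, -0.018, 0.019, -0.707]
contact_force: [-0.2, -0.2, 0.2]
grip_width: 64.1
t 2.65 tcp [458.9  -9.8  46.7] jaw yaw 87.0 tooly [ 0.002 -0.    -1.   ] q6 -1.69 grip 64.1 F [-0.2 -0.2  0.2]
turn -0.0 then slide cm [ 0.12  2.52 -0.1 ]
slide cm without turn [ 0.12  2.52 -0.1 ]
```

View pics/a1.png

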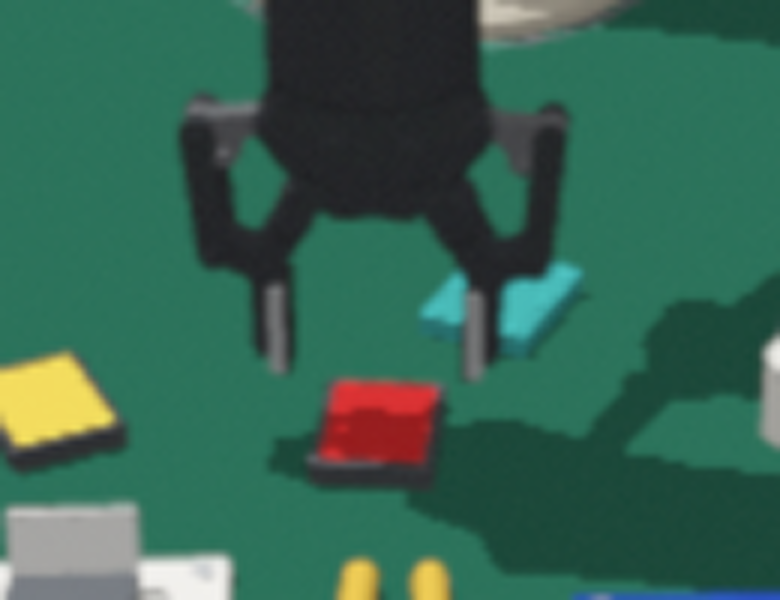

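The gripper straddles the red plate, with fingertips at scene (306,232) and (339,233). I'll work out the tip height from these.

```bash
python3 -c "
from h import *
s=V('scene')
for p in ((306.3,231.7),(339,232.8)):
  d=s.ray(p)[0]
  for X in (459,470): print(X,(s.o+d*(X-s.o[0])/d[0]).round(1))
"
```

```text
459 [459.  -46.2  30. ]
470 [470.  -45.2  36.8]
459 [459.   26.7  28.1]
470 [470.   26.8  34.9]
```

```bash
python3 -m pendant '{"slide":[[0.1,0.8,-0.1],[0,1,0],[0,1,0],[0,0,0],[0,0,0],[0,0,0],[0,0,0]],"turn":[0,0,0,0,0,0,0],"hand":[66,66,66,66,40,40,40]}' 25; python3 -c "
from h import *
plan(460.1,-10.8,21.5,87)
s=V('scene');t=V('top')
a=cv2.resize(s.img[190:270,270:374],(780,600),interpolation=cv2.INTER_CUBIC);cv2.imwrite('pics/a2.png',a)
"
```

```text
time_s: 3.68
tool_pos: [458.5, -10.6, 17.4]
eef_rot: [-0.707, 0.019, -0.019, 0.707]
contact_force: [0.3, 0.8, -0.6]
grip_width: 44.6
t 3.67 tcp [458.5 -10.6  17.4] jaw yaw 87.0 tooly [ 0.  0. -1.] q6 -1.69 grip 44.6 F [ 0.3  0.8 -0.6]
turn -0.0 then slide cm [ 0.16 -0.41 -0.01]
slide cm without turn [ 0.16 -0.41 -0.01]
```

View pics/a2.png

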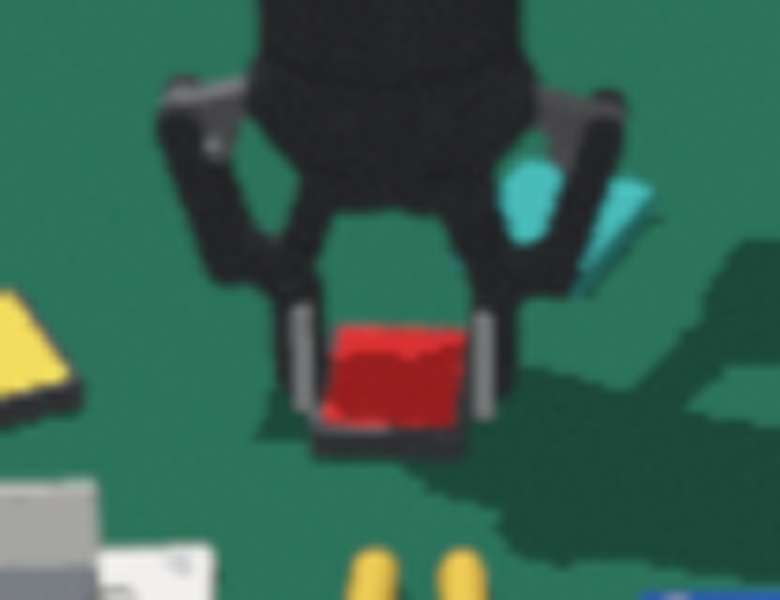

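```bash
python3 -m pendant '{"slide":[[0,-2,0],[0,-5,0],[0,-5,0],[0,0,0]],"turn":[0,0,0,0],"hand":[40,40,40,40]}'; python3 -c "
from h import *
plan(614,199.7,80,92.4)
s=V('scene');t=V('top')
a=cv2.resize(s.img[150:270,270:426],(780,600),interpolation=cv2.INTER_CUBIC);cv2.imwrite('pics/a3.png',a)
b=cv2.resize(t.img[160:235,195:295],(800,600),interpolation=cv2.INTER_CUBIC);cv2.imwrite('pics/b3.png',b)
"
```

```text
time_s: 4.28
tool_pos: [461.4, -11.1, 141.0]
eef_rot: [0.707, -0.015, 0.022, -0.706]
contact_force: [0.6, 0.9, -1.7]
grip_width: 45.3
t 4.28 tcp [461.4 -11.1 141. ] jaw yaw 87.0 tooly [ 0.009 -0.002 -1.   ] q6 -1.69 grip 45.3 F [ 0.6  0.9 -1.7]
turn -5.4 then slide cm [16.07  6.21 20.43]
slide cm without turn [14.08  6.21 21.86]
```

View pics/a3.png

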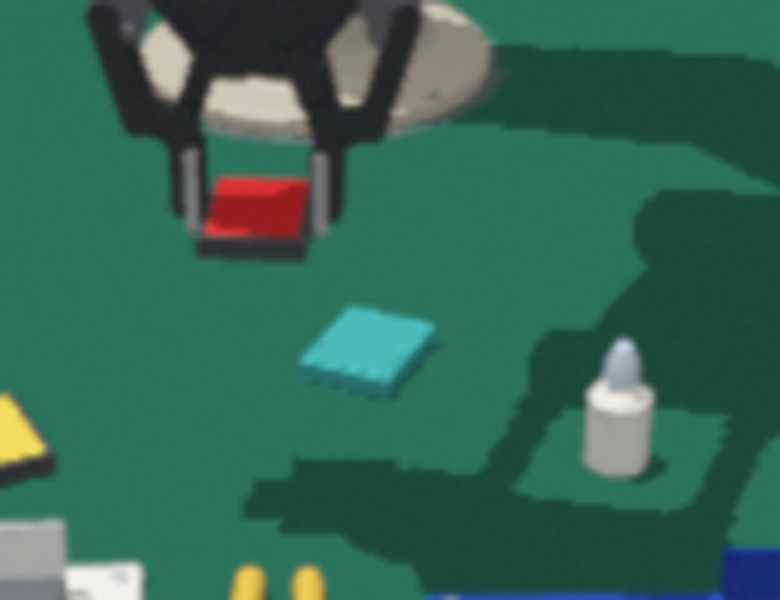

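View pics/b3.png

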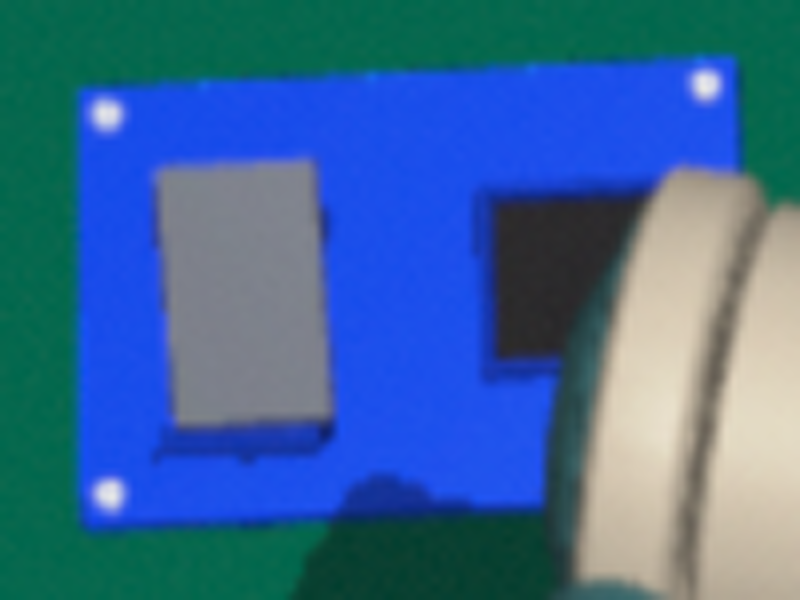

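The red plate is gripped squarely. The shelf's corners in the crop are far (157,167)/(315,158) and near (173,430)/(332,425). I'll cast these for the shelf line.

```bash
python3 -c "
from h import *
t=V('top')
for q,z in (((157,167),42.2),((315,158),42.2),((173,430),20),((332,425),20)):
  print(t.plane((q[0]/8+195-.5,q[1]/8+160-.5),z).round(1))
"
```

```text
[[650.9 222.4  42.2]]
[[653.  178.5  42.2]]
[[581.4 220.6  20. ]]
[[582.5 176.1  20. ]]
```

```bash
python3 -m pendant '{"slide":[[0,0,0],[3.2,0,4.1],[3.2,0,4.1],[3.2,0,4.1],[3.2,1,4.1],[3.2,1,4.1],[0,1,0],[0,0,0],[0,0,0]],"turn":[-5.4,0,0,0,0,0,0,0,0],"hand":[40,40,40,40,40,40,40,40,40]}'; python3 -c "
from h import *
plan(614,200,75,92.3)
"
```

```text
time_s: 5.55
tool_pos: [608.6, 199.7, 106.6]
eef_rot: [0.707, 0.014, -0.015, -0.707]
contact_force: [-0.3, 0.2, 0.4]
grip_width: 45.6
t 5.55 tcp [608.6 199.7 106.6] jaw yaw 92.3 tooly [-0.002 -0.001 -1.   ] q6 -1.4 grip 45.6 F [-0.3  0.2  0.4]
turn 0.0 then slide cm [0.54 3.16 0.01]
slide cm without turn [0.54 3.16 0.01]
```

```bash
python3 -m pendant '{"slide":[[0.5,1,0],[0,2.1,0],[0,0.5,0],[0,0.5,0],[0,0,0],[0,0,0]],"turn":[0,0,0,0,0,0],"hand":[40,40,40,40,40,40]}' 20; python3 -c "
from h import *
plan(614,200,58,92.3)
s=V('scene')
a=cv2.resize(s.img[200:320,370:526],(780,600),interpolation=cv2.INTER_CUBIC);cv2.imwrite('pics/a4.png',a)
"
```

```text
time_s: 6.3
tool_pos: [615.2, 201.2, 66.9]
eef_rot: [-0.707, -0.015, 0.014, 0.707]
contact_force: [-0.9, 1.0, -0.4]
grip_width: 45.7
t 6.3 tcp [615.2 201.2  66.9] jaw yaw 92.4 tooly [ 0.001  0.    -1.   ] q6 -1.4 grip 45.7 F [-0.9  1.  -0.4]
turn 0.1 then slide cm [-0.12  0.89 -0.11]
slide cm without turn [-0.12  0.89 -0.11]
```

View pics/a4.png

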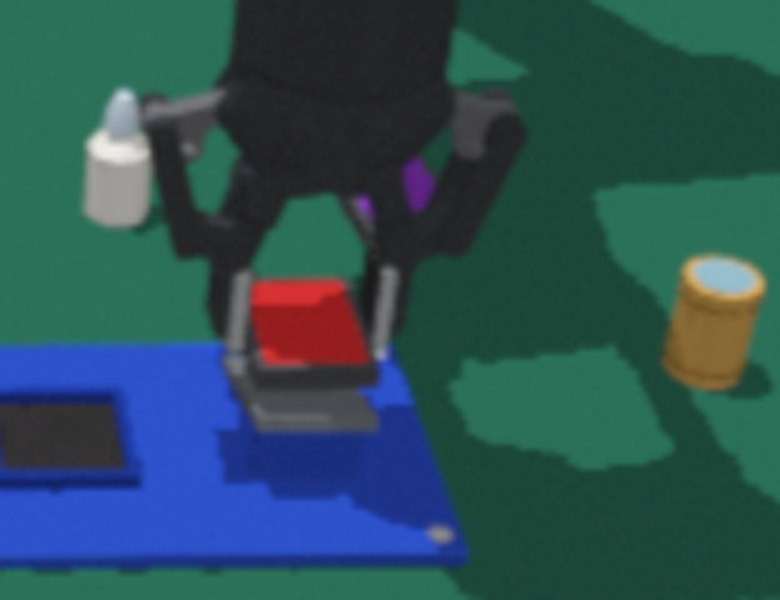

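The plate sits squarely over the shelf: its front edge spans x 250–377 in the crop and the shelf spans 250–378. Now I'll lower it.

```bash
python3 -m pendant '{"slide":[[0,0.4,0],[0,0.4,0],[0,0.2,0],[0,0,0]],"turn":[0,0,0,0],"hand":[40,40,40,40]}' 20;  python3 -m pendant '{"slide":[[0,0.2,0],[0,0.2,0],[0,0,0]],"turn":[0,0,0],"hand":[40,40,40]}' 20
```

```text
time_s: 6.85
tool_pos: [614.6, 201.1, 56.3]
eef_rot: [-0.707, -0.015, 0.015, 0.707]
contact_force: [-0.6, -0.0, 1.2]
grip_width: 45.1
time_s: 7.22
tool_pos: [614.7, 201.1, 52.3]
eef_rot: [-0.707, -0.015, 0.015, 0.707]
contact_force: [-0.7, -0.3, 2.7]
grip_width: 45.2
```

```bash
python3 -m pendant '{"slide":[[0,0.2,0],[0,0.1,0],[0,0,0]],"turn":[0,0,0],"hand":[40,40,40]}' 20; python3 -c "
from h import *
s=V('scene')
a=cv2.resize(s.img[200:320,370:526],(780,600),interpolation=cv2.INTER_CUBIC);cv2.imwrite('pics/a5.png',a)
"
```

```text
time_s: 7.6
tool_pos: [614.8, 201.1, 49.2]
eef_rot: [-0.707, -0.015, 0.015, 0.707]
contact_force: [-1.3, -0.1, 2.6]
grip_width: 45.3
```

View pics/a5.png

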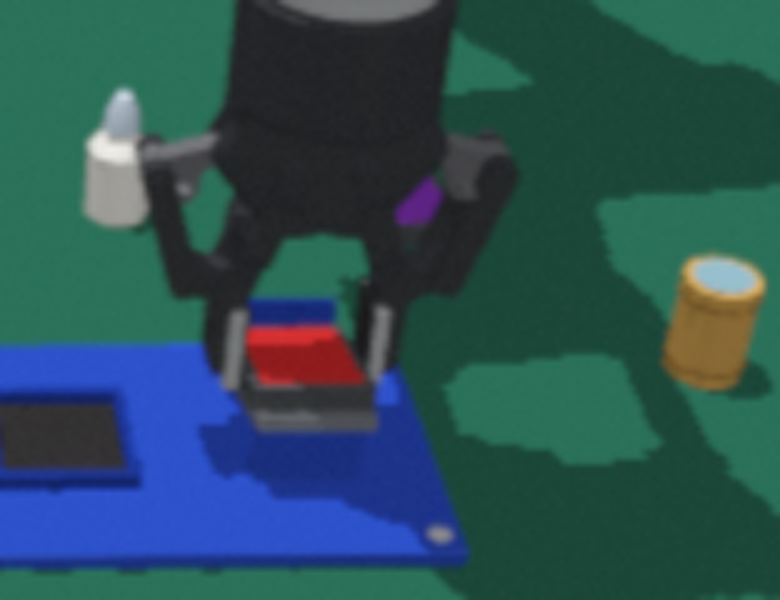

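The plate is pivoting in the grip onto the slope at only about 3 N. I'll go slightly lower, then release gently.

```bash
python3 -m pendant '{"slide":[[0,0.15,0],[0,0,0],[0,0,0],[0,0,0],[0,0,0],[0,0,0]],"turn":[0,0,0,0,0,0],"hand":[40,40,60,60,60,60]}' 20; python3 -c "
from h import *
s=V('scene')
a=cv2.resize(s.img[200:320,370:526],(780,600),interpolation=cv2.INTER_CUBIC);cv2.imwrite('pics/a6.png',a)
"
```

```text
time_s: 8.4
tool_pos: [614.8, 201.1, 47.7]
eef_rot: [-0.707, -0.015, 0.015, 0.707]
contact_force: [0.0, -1.1, 0.4]
grip_width: 51.3
```

View pics/a6.png

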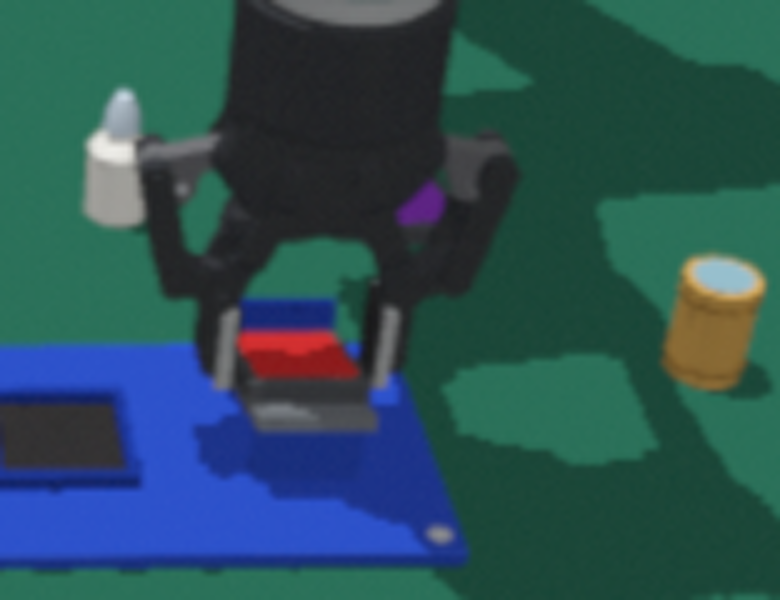

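```bash
python3 -m pendant '{"slide":[[0,0,0],[0,-3,0],[0,-6,0],[0,-4,0],[-2,0,-6],[-2,0,-6],[-2,0,-6],[-2,0,-6],[0,0,0]],"turn":[0,0,0,0,0,0,0,0,0],"hand":[75,75,75,75,75,75,75,75,75]}' 20; python3 -c "
from h import *
s=V('scene');t=V('top')
cv2.imwrite('pics/a7.png',np.vstack([cv2.resize(s.img[255:305,400:465],(780,600)),]))
cv2.imwrite('pics/b7.png',cv2.resize(t.img[160:235,195:295],(800,600),interpolation=cv2.INTER_CUBIC))
plan(447,-139,100,90+27.4)
"
```

```text
time_s: 9.57
tool_pos: [544.5, -43.1, 178.0]
eef_rot: [0.707, 0.013, -0.013, -0.707]
contact_force: [-0.3, 0.4, -0.0]
grip_width: 64.0
t 9.68 tcp [545.7 -39.5 178. ] jaw yaw 92.3 tooly [ 0.001  0.001 -1.   ] q6 -1.81 grip 64.0 F [0.4 0.8 0.3]
turn -25.1 then slide cm [-13.35   7.78  -4.29]
slide cm without turn [-10.26   7.78  -9.56]
```

View pics/a7.png

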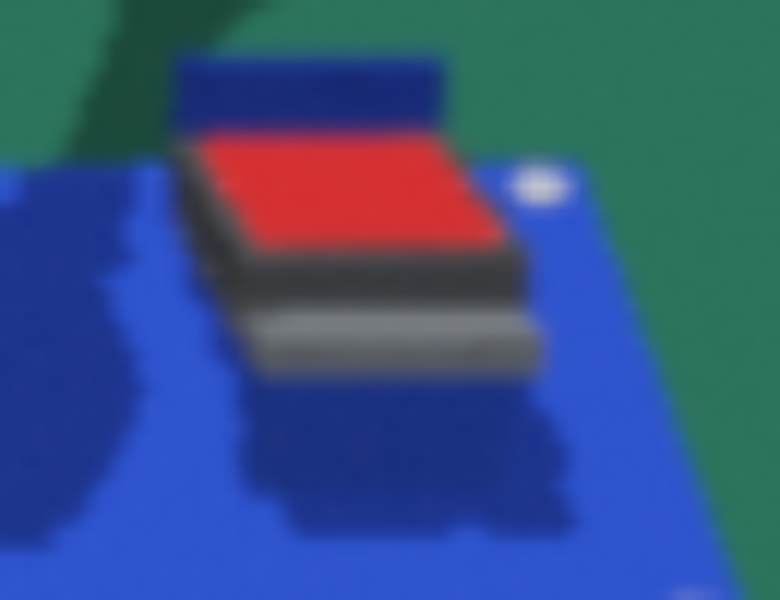

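View pics/b7.png

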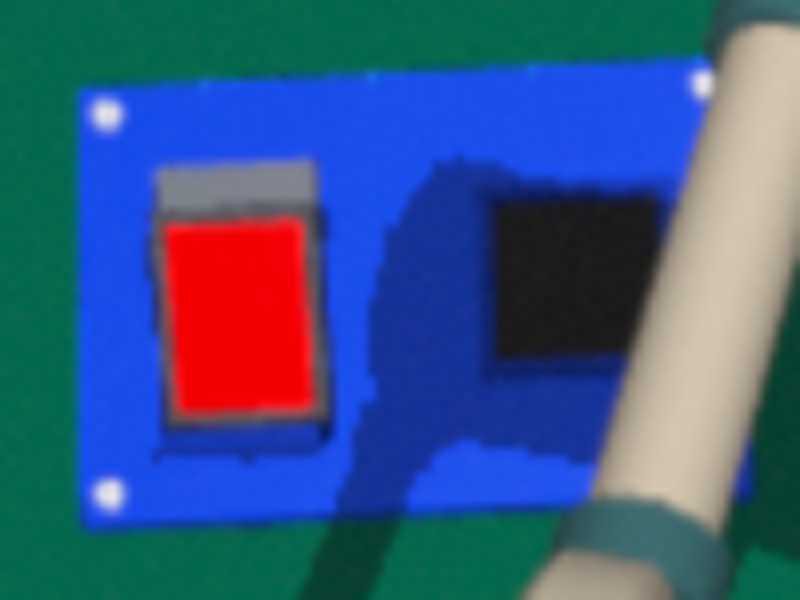

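The red plate lies flush, square and against the backstop. Next is the yellow plate.

```bash
python3 -m pendant '{"slide":[[0,0,0],[0,0,0],[0,0,0],[-4.4,2,-1.4],[-4.4,2.5,-1.4],[-4.4,2.5,-1.4],[0,0,0],[0,0,0]],"turn":[-8.4,-8.4,-8.3,0,0,0,0,0],"hand":[68,68,68,68,68,68,68,68]}' 20; python3 -c "
from h import *
plan(446.9,-139,18,117.4)"
```

```text
time_s: 10.68
tool_pos: [449.5, -136.5, 108.2]
eef_rot: [0.687, 0.169, -0.168, -0.687]
contact_force: [1.4, 0.4, 0.7]
grip_width: 58.1
t 10.68 tcp [ 449.5 -136.5  108.2] jaw yaw 117.5 tooly [ 0.002  0.    -1.   ] q6 -2.5 grip 58.1 F [1.4 0.4 0.7]
turn 0.1 then slide cm [-0.36  9.02 -0.09]
slide cm without turn [-0.36  9.02 -0.09]
```

```bash
python3 -m pendant '{"slide":[[-0.3,3,-0.1],[0,3,0],[0,2,0],[0,1,0],[0,0,0],[0,0,0],[0,0,0],[0,0,0]],"turn":[0,0,0,0,0,0,0,0],"hand":[68,68,68,68,68,40,40,40]}' 25; python3 -c "
from h import *
plan(446.9,-139,18,117.4)
s=V('scene')
cv2.imwrite('pics/a8.png',cv2.resize(s.img[180:260,220:324],(780,600),interpolation=cv2.INTER_CUBIC))"
```

```text
time_s: 11.68
tool_pos: [446.4, -139.8, 18.5]
eef_rot: [0.687, 0.168, -0.167, -0.687]
contact_force: [-0.0, 0.1, 3.4]
grip_width: 45.5
t 11.68 tcp [ 446.4 -139.8   18.5] jaw yaw 117.5 tooly [ 0.002 -0.    -1.   ] q6 -2.5 grip 45.5 F [-0.   0.1  3.4]
turn 0.1 then slide cm [0.08 0.05 0.05]
slide cm without turn [0.08 0.05 0.05]
```

View pics/a8.png

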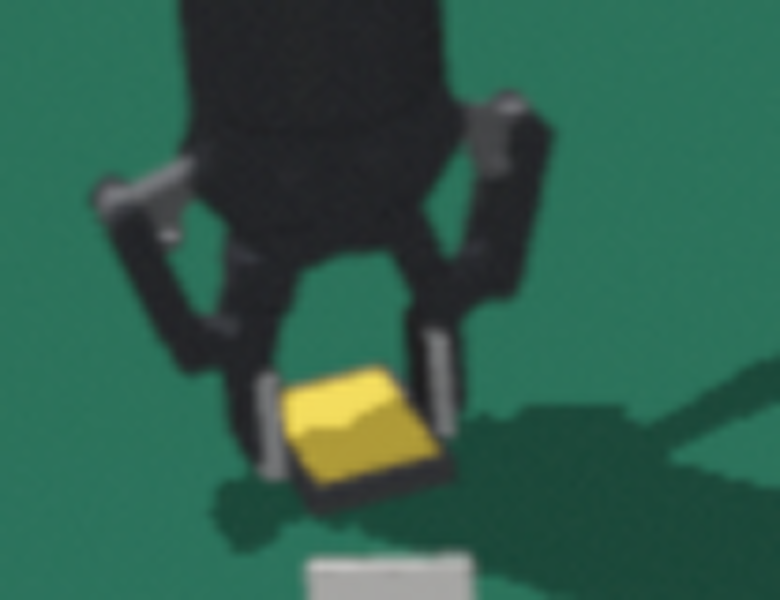

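```bash
python3 -m pendant '{"slide":[[0,-2,0],[0,-5,0],[0,-5,0],[0,0,0],[0,0,0],[0,0,0],[0,0,0]],"turn":[0,0,0,8.4,8.4,8.4,0],"hand":[40,40,40,40,40,40,40]}'; python3 -c "
from h import *
plan(612,200.9,85,92.3)"
```

```text
time_s: 12.6
tool_pos: [445.4, -139.6, 137.7]
eef_rot: [-0.707, -0.014, 0.015, 0.707]
contact_force: [0.9, 0.2, -0.6]
grip_width: 44.9
t 12.6 tcp [ 445.4 -139.6  137.7] jaw yaw 92.4 tooly [-0.  0. -1.] q6 -2.07 grip 44.9 F [ 0.9  0.2 -0.6]
turn 0.1 then slide cm [18.02  5.27 33.36]
slide cm without turn [18.06  5.27 33.33]
```

```bash
python3 -m pendant '{"slide":[[2.6,0,4.8],[2.6,0,4.8],[2.6,0,4.8],[2.6,0,4.8],[2.6,0,4.8],[2.6,1,4.7],[2.4,1,4.6],[0,2,0],[0,0,0],[0,0,0]],"turn":[0,0,0,0,0,0,0,0,0,0],"hand":[40,40,40,40,40,40,40,40,40,40]}'; python3 -c "
from h import *
plan(612,200.9,75,92.3)"
```

```text
time_s: 13.85
tool_pos: [612.3, 199.8, 98.1]
eef_rot: [0.707, 0.014, -0.014, -0.707]
contact_force: [0.0, -0.4, 0.9]
grip_width: 45.4
t 13.85 tcp [612.3 199.8  98.1] jaw yaw 92.3 tooly [-0. -0. -1.] q6 -1.4 grip 45.4 F [ 0.  -0.4  0.9]
turn 0.0 then slide cm [-0.03  2.31  0.11]
slide cm without turn [-0.03  2.31  0.11]
```

```bash
python3 -m pendant '{"slide":[[0,1,0.1],[0,1.3,0],[0,0.3,0],[0,0.3,0],[0,0,0],[0,0,0]],"turn":[0,0,0,0,0,0],"hand":[40,40,40,40,40,40]}' 20; python3 -c "
from h import *
plan(612,200.9,66,92.3)
s=V('scene')
cv2.imwrite('pics/a9.png',cv2.resize(s.img[220:310,385:502],(780,600),interpolation=cv2.INTER_CUBIC))"
```

```text
time_s: 14.6
tool_pos: [612.6, 201.3, 69.1]
eef_rot: [-0.707, -0.014, 0.014, 0.707]
contact_force: [1.0, 0.2, -0.8]
grip_width: 45.5
t 14.6 tcp [612.6 201.3  69.1] jaw yaw 92.3 tooly [ 0.001  0.    -1.   ] q6 -1.4 grip 45.5 F [ 1.   0.2 -0.8]
turn -0.0 then slide cm [-0.06  0.31 -0.04]
slide cm without turn [-0.06  0.31 -0.04]
```

View pics/a9.png

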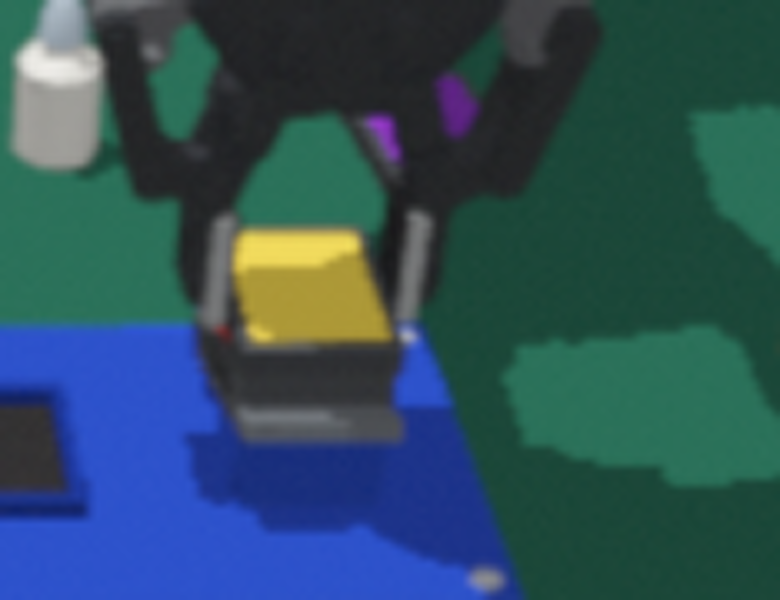

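The yellow plate is directly above the red one with their edges lined up. I'll lower it as before.

```bash
python3 -m pendant '{"slide":[[0,0.3,0],[0,0.2,0],[0,0,0]],"turn":[0,0,0],"hand":[40,40,40]}' 20;  python3 -m pendant '{"slide":[[0,0.2,0],[0,0.2,0],[0,0,0]],"turn":[0,0,0],"hand":[40,40,40]}' 20; python3 -c "
from h import *
s=V('scene')
cv2.imwrite('pics/a10.png',cv2.resize(s.img[220:310,385:502],(780,600),interpolation=cv2.INTER_CUBIC))"
```

```text
time_s: 15.02
tool_pos: [612.7, 201.4, 64.2]
eef_rot: [-0.707, -0.014, 0.014, 0.707]
contact_force: [-0.2, 0.0, 2.2]
grip_width: 45.3
time_s: 15.4
tool_pos: [612.0, 201.3, 59.6]
eef_rot: [-0.707, -0.014, 0.014, 0.707]
contact_force: [-1.4, 0.5, 3.2]
grip_width: 45.4
```

View pics/a10.png

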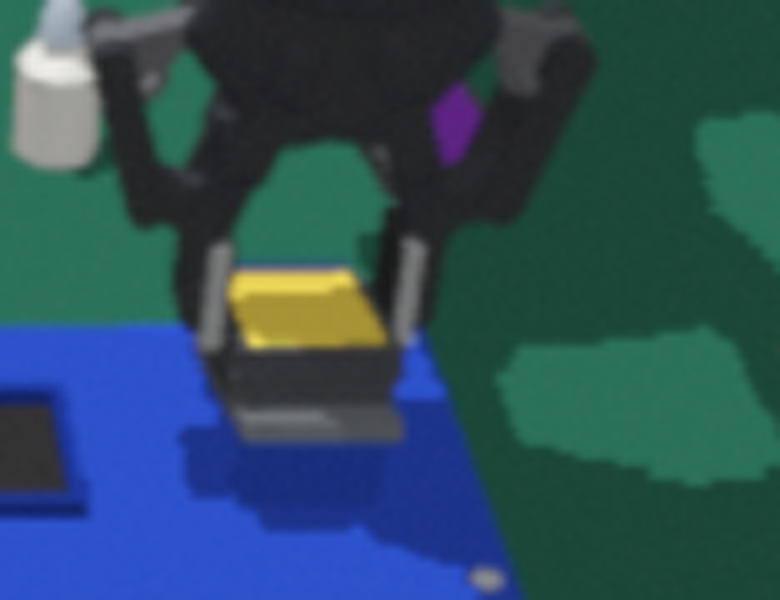

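It's tilting well. I'll go down 1 mm more, release with guidance, squeeze lightly to align the plates, then open and rise.

```bash
python3 -m pendant '{"slide":[[0,0.1,0],[0,0,0],[0,0,0],[0,0,0],[0,0,0],[0,0,0]],"turn":[0,0,0,0,0,0],"hand":[40,40,58,58,58,58]}' 20; python3 -c "
from h import *
s=V('scene')
cv2.imwrite('pics/a11.png',cv2.resize(s.img[220:310,385:502],(780,600),interpolation=cv2.INTER_CUBIC))"
```

```text
time_s: 16.2
tool_pos: [612.3, 201.3, 58.6]
eef_rot: [-0.707, -0.014, 0.014, 0.707]
contact_force: [-0.5, -0.9, 0.4]
grip_width: 49.2
```

View pics/a11.png

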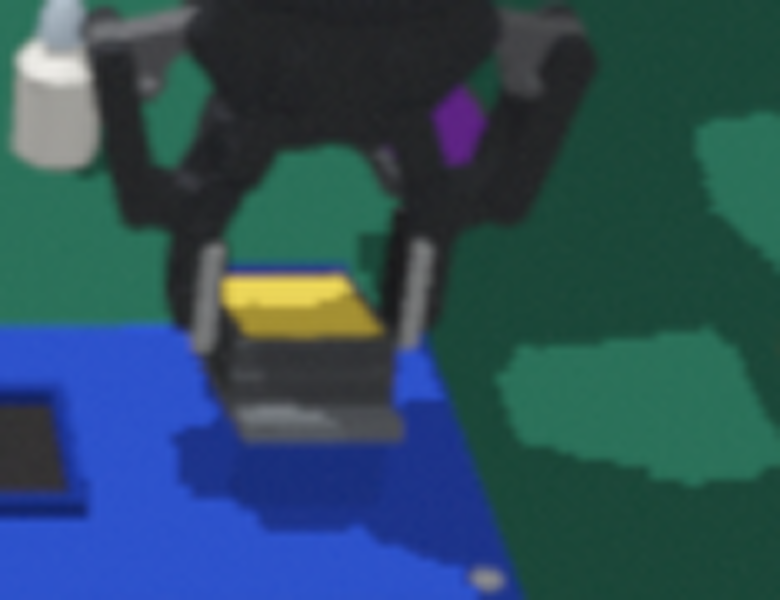

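```bash
python3 -m pendant '{"slide":[[0,0,0],[0,-2,0],[0,-5,0],[0,-2,0],[-2,0,5],[-2,0,5],[-1,0,5],[0,0,0],[0,0,0]],"turn":[0,0,0,0,0,0,0,0,0],"hand":[70,70,70,70,70,70,70,70,70]}' 25; python3 -c "
from h import *
s=V('scene');t=V('top')
cv2.imwrite('pics/a12.png',np.vstack([cv2.resize(s.img[255:305,400:465],(780,600)),]))
cv2.imwrite('pics/b12.png',cv2.resize(t.img[160:235,195:295],(800,600),interpolation=cv2.INTER_CUBIC))
plan(561.4,374.7,32,92.3)"
```

```text
time_s: 17.38
tool_pos: [556.3, 348.9, 148.7]
eef_rot: [0.707, 0.014, -0.014, -0.707]
contact_force: [0.0, -0.6, -0.3]
grip_width: 59.8
t 17.48 tcp [556.7 348.  148.7] jaw yaw 92.2 tooly [-0.    -0.001 -1.   ] q6 -1.16 grip 59.9 F [0.8 0.7 0.3]
turn -0.1 then slide cm [ 0.58 11.67  2.66]
slide cm without turn [ 0.57 11.67  2.66]
```

View pics/a12.png

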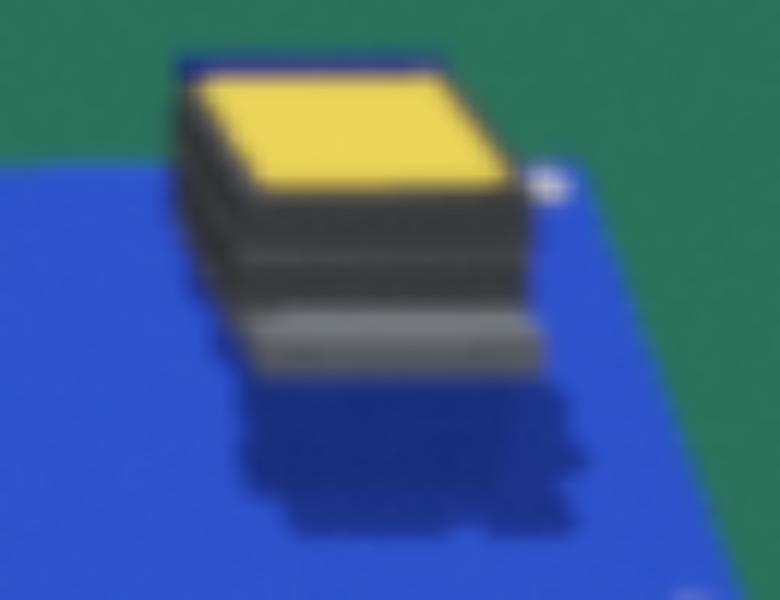

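View pics/b12.png

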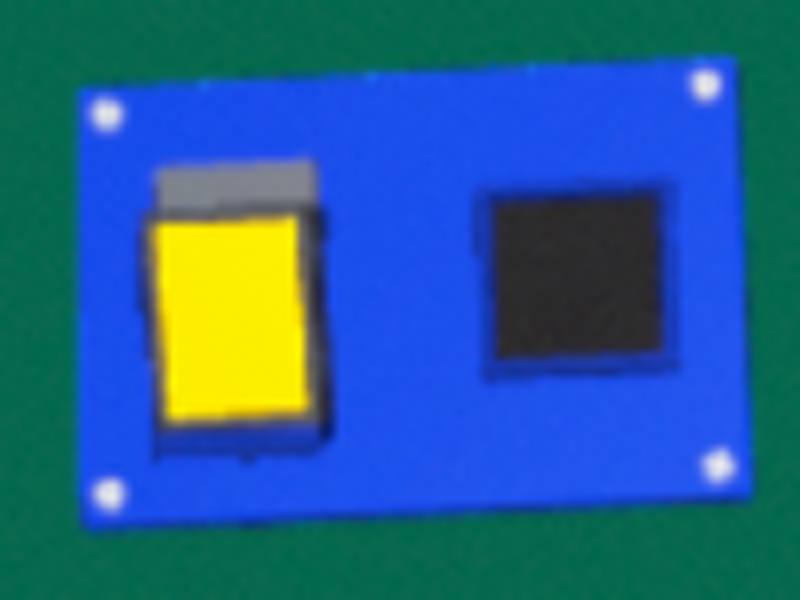

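The yellow plate is stacked square on the red one. Now the brass barrel.

```bash
python3 -m pendant '{"slide":[[0.5,2,2.6],[0,4,0],[0,3,0],[0,2.5,0],[0,0,0],[0,0,0],[0,0,0],[0,0,0],[0,0,0]],"turn":[0,0,0,0,0,0,0,0,0],"hand":[70,70,70,70,70,22,22,22,22]}' 30; python3 -c "
from h import *
s=V('scene')
cv2.imwrite('pics/a13.png',cv2.resize(s.img[200:300,450:580],(780,600),interpolation=cv2.INTER_CUBIC))
plan(561.4,374.7,32,92.3)"
```

```text
time_s: 18.6
tool_pos: [561.5, 375.6, 35.5]
eef_rot: [-0.707, -0.015, 0.013, 0.707]
contact_force: [0.7, -0.7, 7.1]
grip_width: 29.1
t 18.65 tcp [561.5 375.7  35.6] jaw yaw 92.3 tooly [ 0.003  0.001 -1.   ] q6 -1.12 grip 29.1 F [ 0.9 -1.2  7. ]
turn 0.0 then slide cm [-0.02  0.36 -0.09]
slide cm without turn [-0.02  0.36 -0.09]
```

View pics/a13.png

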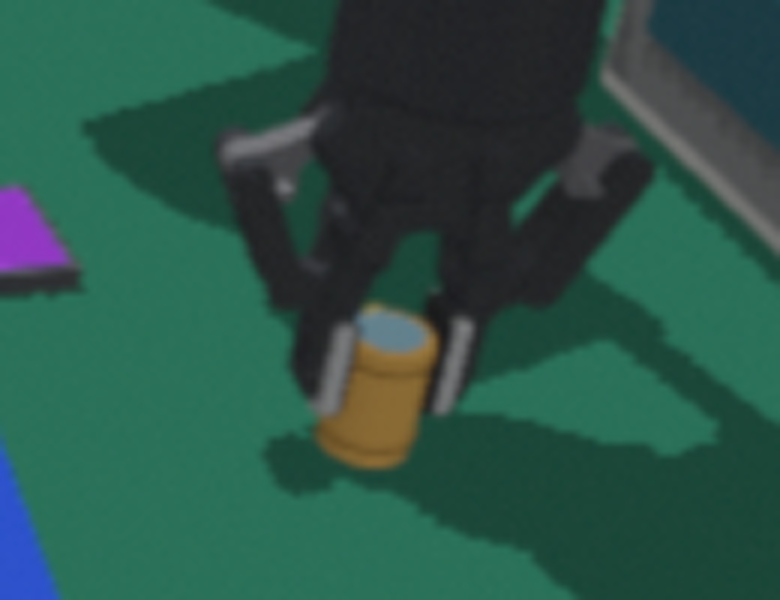

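```bash
python3 -m pendant '{"slide":[[0,-2,0],[0,-5,0],[0,-5,0],[1,0,-5.3],[1,0,-5.3],[1,0,-5.3],[1,0,-5.3],[1,0,-5.3],[0,0,0],[0,0,0]],"turn":[0,0,0,0,0,0,0,0,0,0],"hand":[22,22,22,22,22,22,22,22,22,22]}'; python3 -c "
from h import *
plan(627,109.8,43.5,92.3)"
```

```text
time_s: 19.9
tool_pos: [620.4, 112.7, 153.5]
eef_rot: [-0.707, -0.013, 0.014, 0.707]
contact_force: [-0.2, 0.8, -1.6]
grip_width: 29.2
t 19.9 tcp [620.4 112.7 153.5] jaw yaw 92.2 tooly [-0.001  0.001 -1.   ] q6 -1.54 grip 29.2 F [-0.2  0.8 -1.6]
turn -0.1 then slide cm [ 0.66 11.   -0.33]
slide cm without turn [ 0.66 11.   -0.33]
```

```bash
python3 -m pendant '{"slide":[[0.6,3,-0.3],[0,4,0],[0,3,0],[0,0.4,0],[0,0,0],[0,0,0]],"turn":[0,0,0,0,0,0],"hand":[22,22,22,22,22,22]}'; python3 -c "
from h import *
plan(627,109.8,43.5,92.3)
s=V('scene')
cv2.imwrite('pics/a14.png',cv2.resize(s.img[220:310,340:457],(780,600),interpolation=cv2.INTER_CUBIC))"
```

```text
time_s: 20.65
tool_pos: [628.1, 110.4, 51.5]
eef_rot: [-0.707, -0.015, 0.013, 0.707]
contact_force: [0.7, 0.6, -0.4]
grip_width: 29.3
t 20.65 tcp [628.1 110.4  51.5] jaw yaw 92.3 tooly [ 0.003  0.    -1.   ] q6 -1.55 grip 29.3 F [ 0.7  0.6 -0.4]
turn 0.0 then slide cm [-0.11  0.8  -0.05]
slide cm without turn [-0.11  0.8  -0.05]
```

View pics/a14.png

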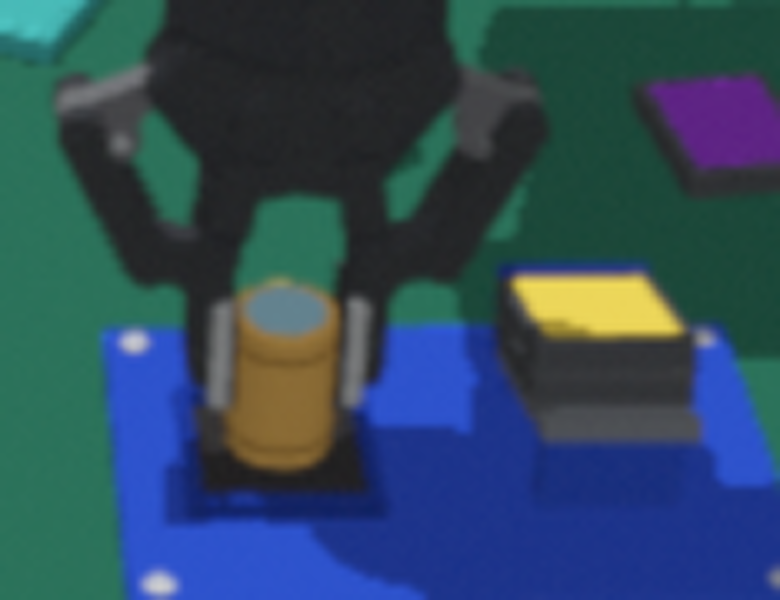

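The barrel is centred over the nest and a few millimetres above its floor. I'll lower it to contact and release.

```bash
python3 -m pendant '{"slide":[[0,0.3,0],[0,0.3,0],[0,0.1,0],[0,0,0]],"turn":[0,0,0,0],"hand":[22,22,22,22]}' 20
```

```text
time_s: 21.2
tool_pos: [627.1, 109.7, 43.5]
eef_rot: [-0.707, -0.014, 0.014, 0.707]
contact_force: [-1.3, -0.7, 5.0]
grip_width: 28.7
```

```bash
python3 -m pendant '{"slide":[[0,0,0],[0,0,0],[0,0,0],[0,-4,0],[0,-5,0],[0,-2,0],[0,0,0],[-3,0,0],[-4,0,0],[0,0,0]],"turn":[0,0,0,0,0,0,-6.9,0,0,0],"hand":[55,55,55,55,66,66,66,66,66,66]}' 20; python3 -c "
from h import *
plan(445.2,271.2,100,99.15)
s=V('scene');t=V('top')
cv2.imwrite('pics/a15.png',cv2.resize(s.img[245:315,350:465],(780,475),interpolation=cv2.INTER_CUBIC))
cv2.imwrite('pics/b15.png',cv2.resize(t.img[160:235,195:295],(800,600),interpolation=cv2.INTER_CUBIC))"
```

```text
time_s: 22.45
tool_pos: [554.4, 98.4, 152.5]
eef_rot: [-0.705, -0.055, 0.058, 0.705]
contact_force: [0.1, -0.0, -0.2]
grip_width: 56.4
t 22.45 tcp [554.4  98.4 152.5] jaw yaw 99.2 tooly [-0.004 -0.    -1.   ] q6 -1.68 grip 56.4 F [ 0.1 -0.  -0.2]
turn 0.0 then slide cm [-8.01  5.29 18.79]
slide cm without turn [-8.    5.29 18.8 ]
```

View pics/a15.png

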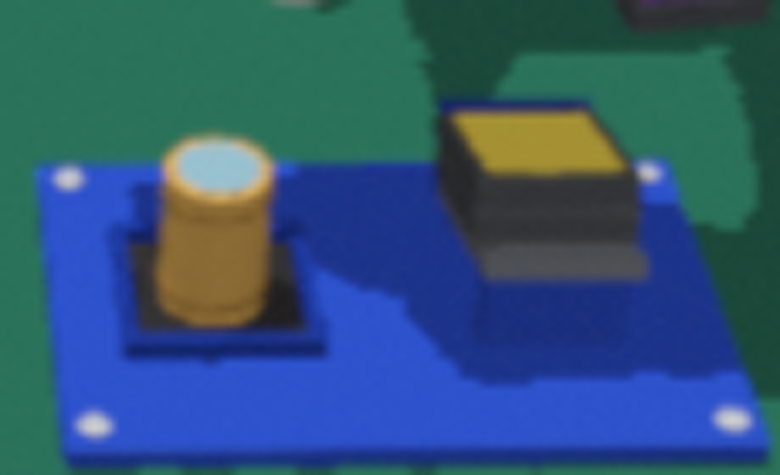

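View pics/b15.png

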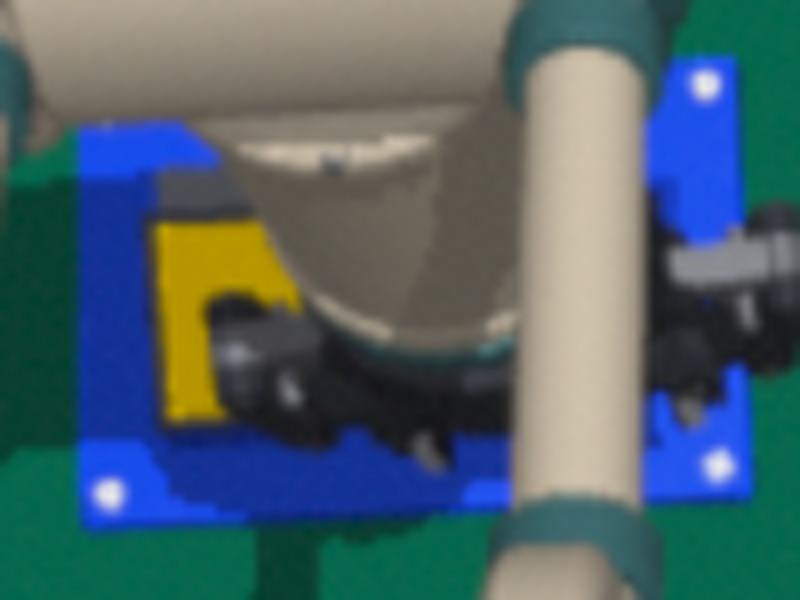

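The brass barrel stands upright inside the nest rim and the stack is undisturbed. Next is the violet plate.

```bash
python3 -m pendant '{"slide":[[-2,0,4.7],[-2,0,4.7],[-2,2,4.7],[-2,3,4.7],[0,0,0],[0,0,0]],"turn":[0,0,0,0,0,0],"hand":[66,66,66,66,66,66]}' 25; python3 -c "
from h import *
plan(445.2,271.2,18,99.15)"
```

```text
time_s: 23.3
tool_pos: [450.3, 272.0, 103.0]
eef_rot: [-0.705, -0.058, 0.056, 0.705]
contact_force: [-0.2, 0.9, -0.0]
grip_width: 56.5
t 23.3 tcp [450.3 272.  103. ] jaw yaw 99.2 tooly [ 0.002  0.    -1.   ] q6 -1.32 grip 56.5 F [-0.2  0.9 -0. ]
turn 0.1 then slide cm [-0.53  8.5   0.01]
slide cm without turn [-0.53  8.5   0.01]
```

```bash
python3 -m pendant '{"slide":[[-0.5,3,0],[0,3,0],[0,2,0],[0,0.5,0],[0,0,0],[0,0,0],[0,0,0],[0,0,0]],"turn":[0,0,0,0,0,0,0,0],"hand":[66,66,66,66,66,40,40,40]}' 25; python3 -c "
from h import *
s=V('scene')
cv2.imwrite('pics/a16.png',cv2.resize(s.img[180:270,390:507],(780,600),interpolation=cv2.INTER_CUBIC))
plan(445.2,271.2,18,99.15)"
```

```text
time_s: 24.3
tool_pos: [444.9, 270.9, 18.8]
eef_rot: [-0.705, -0.058, 0.056, 0.705]
contact_force: [0.9, -0.8, 5.7]
grip_width: 45.5
t 24.35 tcp [444.9 270.9  18.8] jaw yaw 99.2 tooly [ 0.003  0.001 -1.   ] q6 -1.32 grip 45.1 F [ 1.  -1.1  5.6]
turn 0.1 then slide cm [0.03 0.08 0.02]
slide cm without turn [0.03 0.08 0.02]
```

View pics/a16.png

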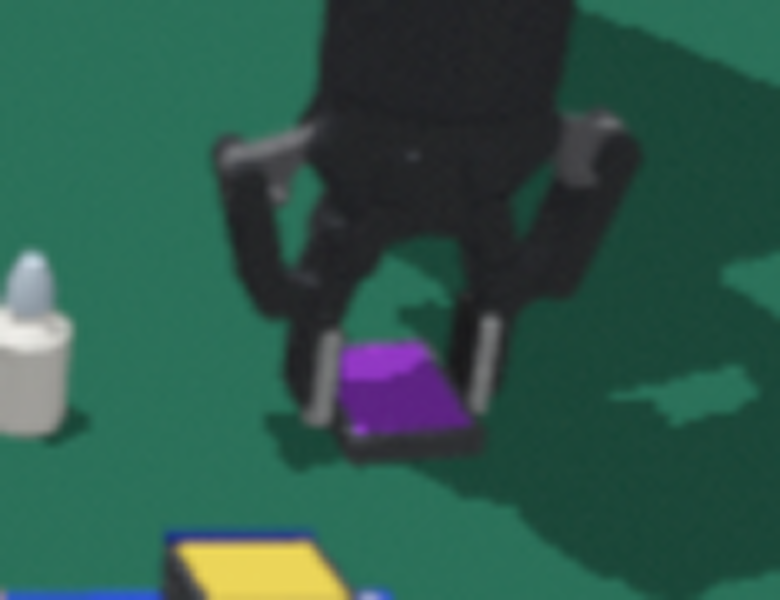

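```bash
python3 -m pendant '{"slide":[[0,-2,0],[0,-5,0],[0,-6,0],[0,0,0],[0,0,0]],"turn":[0,0,0,5,0],"hand":[40,40,40,40,40]}'; python3 -c "
from h import *
plan(612,-106,150,94.1)
t=V('top');s=V('scene')
cv2.imwrite('pics/b16.png',cv2.resize(t.img[162:237,332:432],(800,600),interpolation=cv2.INTER_CUBIC))
cv2.imwrite('pics/a17.png',cv2.resize(s.img[248:308,195:305],(800,436),interpolation=cv2.INTER_CUBIC))"
```

```text
time_s: 24.98
tool_pos: [443.5, 270.7, 148.2]
eef_rot: [-0.706, -0.026, 0.026, 0.707]
contact_force: [-1.0, -0.3, -0.8]
grip_width: 44.9
t 24.98 tcp [443.5 270.7 148.2] jaw yaw 94.3 tooly [ 0.  0. -1.] q6 -1.23 grip 44.9 F [-1.  -0.3 -0.8]
turn 0.2 then slide cm [ 14.11  -0.19 -38.77]
slide cm without turn [ 14.01  -0.19 -38.81]
```

View pics/b16.png

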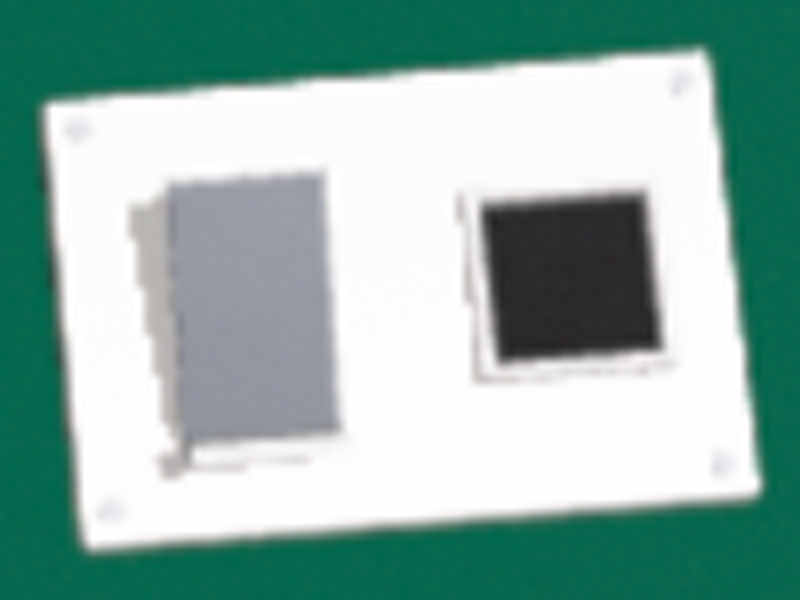

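View pics/a17.png

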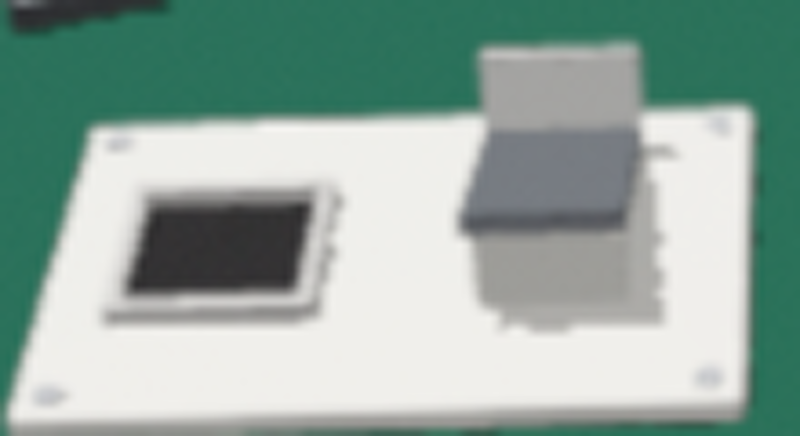

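The white shelf's corners are far (168,183)/(326,173) and near (185,440)/(340,432) in the top crop. In the scene crop the front edge is (463,214)–(625,214) and the back edge (490,132)–(638,130).

```bash
python3 -c "
from h import *
t=V('top');s=V('scene')
for q,z in (((168,183),42.2),((326,173),42.2),((185,440),20),((340,432),20)):
  print(t.plane((q[0]/8+332-.5,q[1]/8+162-.5),z).round(1))
k=800/110
for q,z in (((463,214),42.2),((625,214),42.2),((490,132),20),((638,130),20)):
  print(s.plane((q[0]/k+195-.5,q[1]/k+248-.5),z).round(1))
ft=(247/8+332-.5,178/8+162-.5);fs=(544/k+195-.5,214/k+248-.5);nt=(262.5/8+332-.5,436/8+162-.5);ns=(564/k+195-.5,131/k+248-.5)
print('tri far',tri(t,ft,s,fs),'near',tri(t,nt,s,ns))
"
```

```text
[[638.8 -83.8  42.2]]
[[ 641.3 -127.2   42.2]]
[[571.4 -88.6  20. ]]
[[ 573.4 -131.6   20. ]]
[[ 643.5 -123.7   42.2]]
[[642.4 -81.3  42.2]]
[[ 576.5 -128.8   20. ]]
[[574.5 -87.3  20. ]]
tri far (array([ 640.43246391, -104.32580701,   40.29840016]), np.float64(2.672389637425945)) near (array([ 572.75273531, -109.38888994,   18.04683182]), np.float64(1.6853278578866162))
```

```bash
python3 -m pendant '{"slide":[[1.9,0,-5.5],[1.9,0,-5.5],[1.9,0,-5.5],[1.9,0,-5.5],[1.9,0,-5.5],[1.9,1,-5.5],[1.9,2,-5.5],[0,2,0],[0,0,0],[0,0,0]],"turn":[0,0,0,0,0,0,0,0,0,0],"hand":[40,40,40,40,40,40,40,40,40,40]}'; python3 -c "
from h import *
plan(605.8,-106.6,75,94.1)"
```

```text
time_s: 26.42
tool_pos: [604.5, -103.1, 97.7]
eef_rot: [-0.706, -0.026, 0.026, 0.707]
contact_force: [-0.1, 0.0, -0.4]
grip_width: 44.8
t 26.43 tcp [ 604.5 -103.1   97.7] jaw yaw 94.2 tooly [-0.001  0.    -1.   ] q6 -1.93 grip 44.8 F [-0.1  0.  -0.4]
turn 0.1 then slide cm [ 0.11  2.27 -0.36]
slide cm without turn [ 0.1   2.27 -0.36]
```

```bash
python3 -m pendant '{"slide":[[0.1,1,-0.35],[0,1.3,0],[0,0.5,0],[0,0.4,0],[0,0,0],[0,0,0]],"turn":[0,0,0,0,0,0],"hand":[40,40,40,40,40,40]}' 20; python3 -c "
from h import *
plan(605.8,-106.6,58,94.1)
s=V('scene')
cv2.imwrite('pics/a18.png',cv2.resize(s.img[220:310,215:332],(780,600),interpolation=cv2.INTER_CUBIC))"
```

```text
time_s: 27.18
tool_pos: [606.2, -107.1, 66.0]
eef_rot: [0.707, 0.026, -0.026, -0.707]
contact_force: [0.2, 1.3, -0.3]
grip_width: 45.1
t 27.18 tcp [ 606.2 -107.1   66. ] jaw yaw 94.2 tooly [ 0.001 -0.    -1.   ] q6 -1.93 grip 45.1 F [ 0.2  1.3 -0.3]
turn 0.1 then slide cm [-0.03  0.8   0.06]
slide cm without turn [-0.03  0.8   0.06]
```

View pics/a18.png

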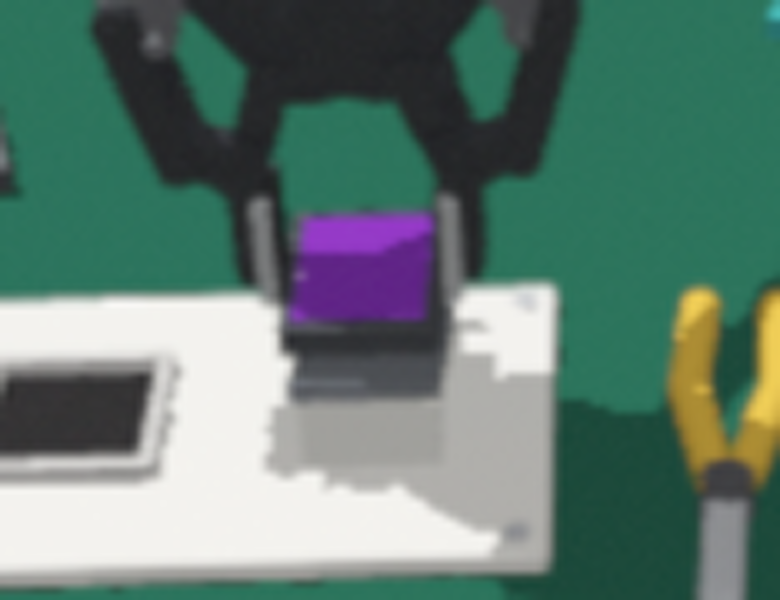

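```bash
python3 -m pendant '{"slide":[[0,0.4,0.05],[0,0.4,0],[0,0.2,0],[0,0,0]],"turn":[0,0,0,0],"hand":[40,40,40,40]}' 20;  python3 -m pendant '{"slide":[[0,0.2,0],[0,0.2,0],[0,0,0]],"turn":[0,0,0],"hand":[40,40,40]}' 20;  python3 -m pendant '{"slide":[[0,0.2,0],[0,0,0]],"turn":[0,0],"hand":[40,40]}' 20; python3 -c "
from h import *
s=V('scene')
cv2.imwrite('pics/a19.png',cv2.resize(s.img[220:310,215:332],(780,600),interpolation=cv2.INTER_CUBIC))"
```

```text
time_s: 27.72
tool_pos: [605.7, -106.6, 55.8]
eef_rot: [-0.707, -0.026, 0.026, 0.707]
contact_force: [-0.1, 0.7, 2.0]
grip_width: 45.3
time_s: 28.1
tool_pos: [605.9, -106.6, 51.7]
eef_rot: [-0.707, -0.026, 0.026, 0.707]
contact_force: [-1.1, 0.4, 1.6]
grip_width: 45.3
time_s: 28.35
tool_pos: [605.9, -106.5, 49.6]
eef_rot: [-0.707, -0.026, 0.026, 0.707]
contact_force: [-1.8, 0.3, 1.3]
grip_width: 45.1
```

View pics/a19.png

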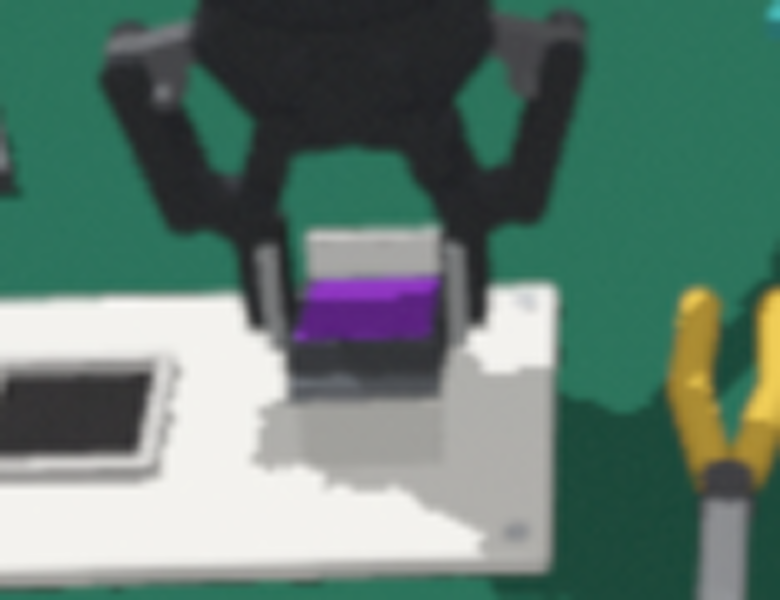

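```bash
python3 -m pendant '{"slide":[[0,0,0],[0,0,0],[0,0,0],[0,-2,0],[0,-5,0],[0,-2,0],[-1,0,-5.4],[-1,0,-5.4],[-1,0,-5.4],[-1,0,-5.4],[0,0,0],[0,0,0]],"turn":[0,0,0,0,0,0,0,0,0,0,0,0],"hand":[60,60,60,60,70,70,70,70,70,70,70,70]}' 20; python3 -c "
from h import *
s=V('scene');t=V('top')
cv2.imwrite('pics/a20.png',cv2.resize(s.img[248:308,195:305],(800,436),interpolation=cv2.INTER_CUBIC))
cv2.imwrite('pics/b20.png',cv2.resize(t.img[162:237,332:432],(800,600),interpolation=cv2.INTER_CUBIC))
plan(568.2,-375.5,33,94.2)"
```

```text
time_s: 29.9
tool_pos: [581.4, -324.6, 139.4]
eef_rot: [-0.706, -0.025, 0.026, 0.707]
contact_force: [0.4, 0.1, -0.1]
grip_width: 59.7
t 30.0 tcp [ 581.8 -323.5  139.6] jaw yaw 94.2 tooly [-0.     0.001 -1.   ] q6 -2.26 grip 59.7 F [ 0.1  0.1 -0.4]
turn 0.0 then slide cm [-1.73 10.66 -5.1 ]
slide cm without turn [-1.74 10.66 -5.1 ]
```

View pics/a20.png

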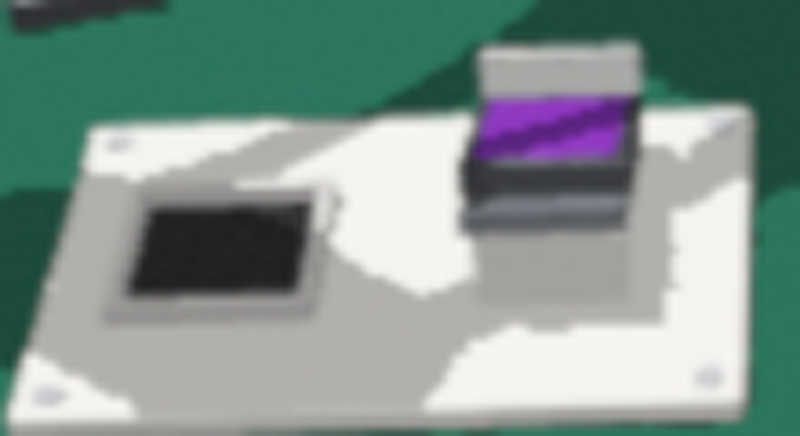

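View pics/b20.png

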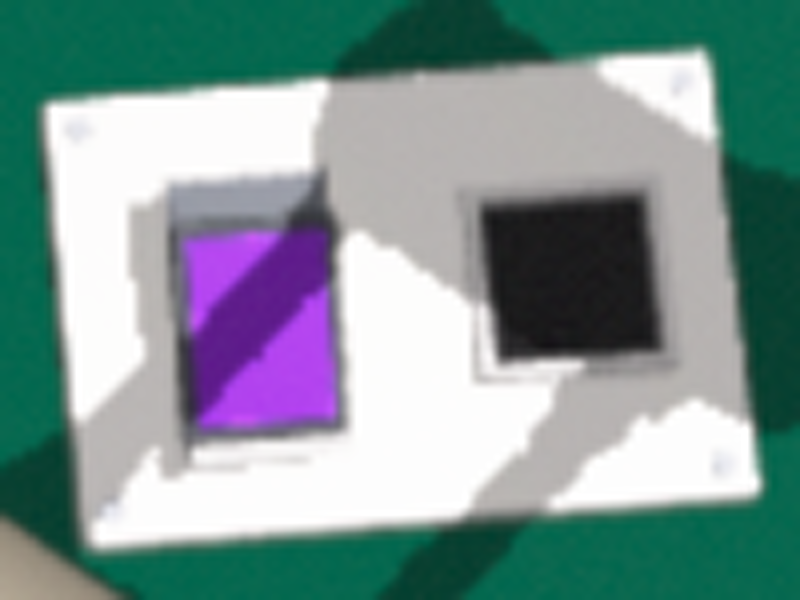

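The violet plate is flush, square and against the backstop. Now the black barrel.

```bash
python3 -m pendant '{"slide":[[-1.7,1,-5.1],[0,2,0],[0,4,0],[0,3.2,0],[0,0,0],[0,0,0]],"turn":[0,0,0,0,0,0],"hand":[70,70,70,70,70,70]}' 30; python3 -c "
from h import *
s=V('scene')
cv2.imwrite('pics/a21.png',cv2.resize(s.img[200:300,80:210],(780,600),interpolation=cv2.INTER_CUBIC))
plan(568.2,-375.5,33,94.2)"
```

```text
time_s: 30.75
tool_pos: [569.7, -376.6, 39.1]
eef_rot: [0.707, 0.027, -0.026, -0.706]
contact_force: [-0.2, 0.0, 0.6]
grip_width: 59.5
t 30.8 tcp [ 569.9 -377.1   39.7] jaw yaw 94.2 tooly [ 0.003 -0.002 -1.   ] q6 -2.33 grip 59.8 F [ 0.3 -0.   0.1]
turn 0.0 then slide cm [-0.16  0.67  0.17]
slide cm without turn [-0.16  0.67  0.17]
```

View pics/a21.png

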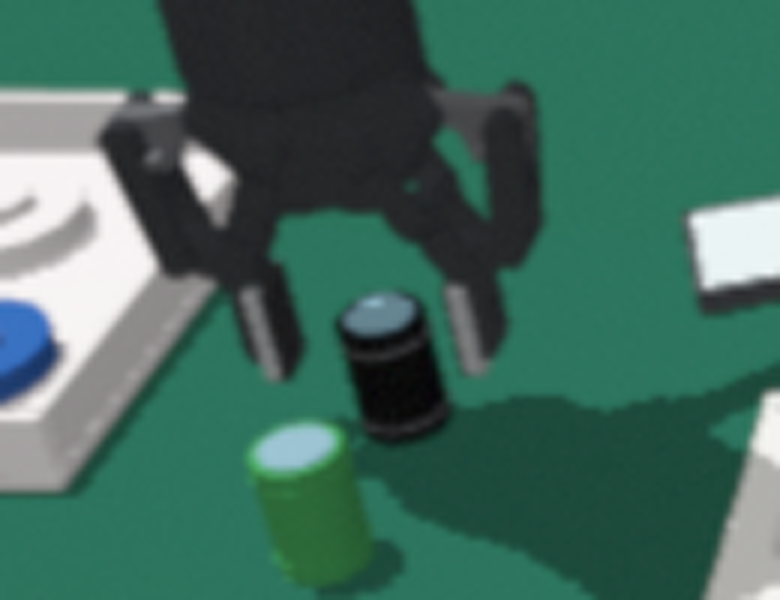

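The gripper straddles the black barrel, with the green one untouched in front. The barrel sits slightly right of the gap's middle, so I'll correct by about 2 mm, go down and close.

```bash
python3 -m pendant '{"slide":[[-0.1,0.3,0.25],[0,0.3,0],[0,0,0],[0,0,0],[0,0,0],[0,0,0],[0,0,0]],"turn":[0,0,0,0,0,0,0],"hand":[70,70,50,40,22,22,22]}' 30; python3 -c "
from h import *
s=V('scene')
cv2.imwrite('pics/a22.png',cv2.resize(s.img[200:300,80:210],(780,600),interpolation=cv2.INTER_CUBIC))
plan(568.2,-375.5,33,94.2)"
```

```text
time_s: 31.68
tool_pos: [567.5, -374.8, 32.0]
eef_rot: [0.707, 0.026, -0.026, -0.707]
contact_force: [-0.4, -1.4, 1.4]
grip_width: 29.2
t 31.73 tcp [ 567.5 -374.8   32. ] jaw yaw 94.2 tooly [ 0. -0. -1.] q6 -2.33 grip 29.3 F [-0.  -0.5  1.5]
turn -0.0 then slide cm [ 0.07 -0.1  -0.08]
slide cm without turn [ 0.07 -0.1  -0.08]
```

View pics/a22.png

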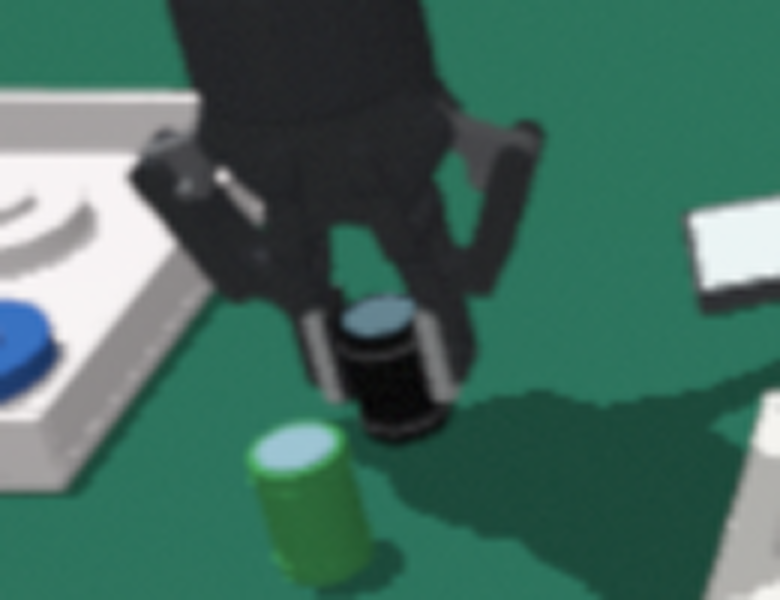

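```bash
python3 -m pendant '{"slide":[[0,-2,0],[0,-5,0],[0,-3,0],[1.3,0,5.6],[1.3,0,5.6],[1.3,0,5.6],[0,0,0],[0,0,0]],"turn":[0,0,0,0,0,0,0,0],"hand":[22,22,22,22,22,22,22,22]}'; python3 -c "
from h import *
plan(619.6,-197.9,40,94.2)"
```

```text
time_s: 32.72
tool_pos: [593.9, -204.2, 131.6]
eef_rot: [0.707, 0.026, -0.026, -0.706]
contact_force: [-0.5, -0.0, -1.2]
grip_width: 29.2
t 32.73 tcp [ 593.9 -204.2  131.6] jaw yaw 94.2 tooly [-0. -0. -1.] q6 -2.09 grip 29.2 F [-0.5 -0.  -1.2]
turn 0.0 then slide cm [2.61 9.16 0.44]
slide cm without turn [2.61 9.16 0.44]
```

```bash
python3 -m pendant '{"slide":[[2.6,0,0.5],[0,4,0],[0,3,0],[0,1.4,0],[0,0,0],[0,0,0]],"turn":[0,0,0,0,0,0],"hand":[22,22,22,22,22,22]}'; python3 -c "
from h import *
plan(619.6,-197.9,40,94.2)
s=V('scene')
cv2.imwrite('pics/a23.png',cv2.resize(s.img[215:315,180:310],(780,600),interpolation=cv2.INTER_CUBIC))"
```

```text
time_s: 33.48
tool_pos: [620.4, -198.3, 49.0]
eef_rot: [0.707, 0.026, -0.025, -0.706]
contact_force: [-0.4, 0.7, -1.1]
grip_width: 29.2
t 33.48 tcp [ 620.4 -198.3   49. ] jaw yaw 94.1 tooly [ 0.002 -0.001 -1.   ] q6 -2.06 grip 29.2 F [-0.4  0.7 -1.1]
turn -0.1 then slide cm [-0.08  0.9   0.04]
slide cm without turn [-0.08  0.9   0.04]
```

View pics/a23.png

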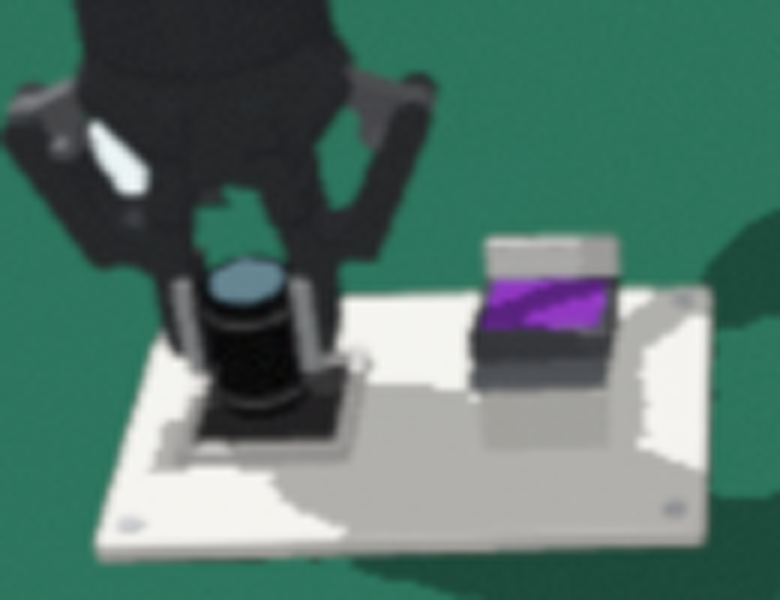

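The barrel is inside the nest outline, above the floor. I'll lower it to contact.

```bash
python3 -m pendant '{"slide":[[0,0.3,0.1],[0,0.3,0],[0,0.3,0],[0,0,0]],"turn":[0,0,0,0],"hand":[22,22,22,22]}' 20
```

```text
time_s: 34.02
tool_pos: [619.7, -196.3, 39.9]
eef_rot: [0.707, 0.026, -0.026, -0.707]
contact_force: [-1.2, 1.2, 5.4]
grip_width: 29.3
```

Contact at about 5 N and at the expected height. Release, rise and retreat.

```bash
python3 -m pendant '{"slide":[[0,0,0],[0,0,0],[0,0,0],[0,-4,0],[0,-5,0],[0,-5,0],[-6,0,0],[-6,0,0],[-6,0,0],[-6,0,0],[0,0,0],[0,0,0]],"turn":[0,0,0,0,0,0,0,0,0,0,0,0],"hand":[55,55,55,55,55,55,55,55,55,55,55,55]}' 20; python3 -c "
from h import *
s=V('scene');t=V('top');plan(None,0,0)
cv2.imwrite('pics/a24.png',cv2.resize(s.img[200:320,120:540],(798,228),interpolation=cv2.INTER_CUBIC))
cv2.imwrite('pics/a24b.png',cv2.resize(s.img[240:310,190:310],(800,467),interpolation=cv2.INTER_CUBIC))
cv2.imwrite('pics/b24.png',t.img)"
```

```text
time_s: 35.52
tool_pos: [380.8, -214.3, 179.3]
eef_rot: [0.707, 0.026, -0.025, -0.706]
contact_force: [0.2, 0.5, -0.8]
grip_width: 47.0
t 35.62 tcp [ 381.5 -214.3  179. ] jaw yaw 94.2 tooly [ 0.001 -0.001 -1.   ] q6 -2.32 grip 46.8 F [-0.6 -0.4  0.4]
```

View pics/a24.png

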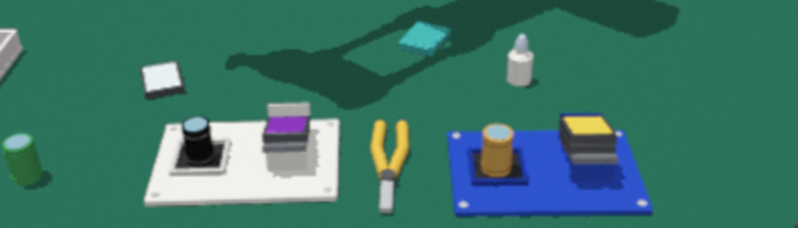

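View pics/a24b.png

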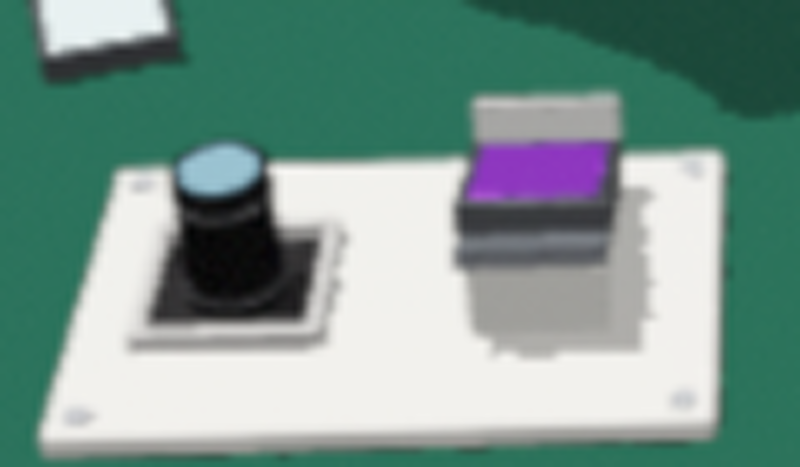

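View pics/b24.png

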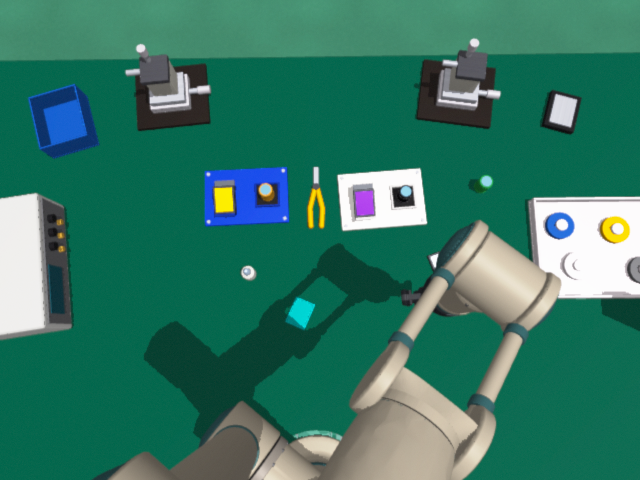

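Everything looks to be in place. Before handing in I'll compare the plates' measured top-face centres and lens centres with where they should be.

```bash
python3 -c "
from h import *
t=V('top');s=V('scene')
def W(c,yaw,p):
  a=np.radians(yaw);return np.array([c[0]+p[0]*np.cos(a)-p[1]*np.sin(a),c[1]+p[0]*np.sin(a)+p[1]*np.cos(a),p[2]])
B=((624.3,157),2.4);Wh=((616,-149.5),4.1)
for n,lo,hi,rt,rs,c,p in (('yel',[18,120,100],[35,255,255],(205,180,240,220),(405,255,460,290),B,(-17.7,43,48.3)),('vio',[128,90,60],[155,255,255],(348,180,380,222),(250,250,295,280),Wh,(-14.6,43,38.8)),
 ('brasslens',[85,40,120],[110,160,255],(255,178,280,205),(365,255,400,280),B,(0,-48,53)),('blacklens',[85,40,120],[110,160,255],(392,180,416,208),(212,255,235,272),Wh,(0,-48,53))):
  m,a=mask(t,lo,hi,rt);m2,b=mask(s,lo if 'lens' not in n else [80,15,120],hi,rs);P,g=tri(t,a,s,b)
  print(n,a.round(1),b.round(1),'meas',P.round(1),'gap',round(g,1),'expected',W(*c,p).round(1))
"
```

```text
yel [223.4 199.4] [428.8 265.8] meas [606.  200.4  47. ] gap 1.9 expected [604.8 199.2  48.3]
vio [364.  202.7] [270.6 265.2] meas [ 598.2 -107.6   37.2] gap 2.1 expected [ 598.4 -107.7   38.8]
brasslens [265.  189.1] [381.9 269.2] meas [626.9 109.   52.6] gap 2.2 expected [626.3 109.   53. ]
blacklens [405.7 190.8] [222.3 264.8] meas [ 620.  -197.4   52.4] gap 1.7 expected [ 619.4 -197.4   53. ]
```

All four points agree with the expected positions to within about 2 mm, so I'm handing in.

```bash
python3 -c "
from rig import sign_off,state
print(state()['time_s']);print(sign_off())"
```

```text
35.725
the job is handed in; nothing more can be done
None
```

I made up both kits in the order asked and handed the job in at 35.7 s with everything released and the gripper clear; sign-off gives no verdict.

- **Blue carrier:** the red plate rests on the shelf against the backstop, the yellow plate lies square on top of it, and the brass barrel stands in the nest.
- **White carrier:** the violet plate rests against the backstop, and the black barrel stands in the nest.
- **Last check:** the two-view positions of the yellow and violet plates and both barrels agree with their homes to within about 2 mm. Red is covered by yellow, so I judged it by eye before stacking.
- **Forces:** readings taken at the end of each move never went above about 7 N.
- **Left alone:** I did not touch the spare plate, dropper bottle, turquoise plate or green barrel. I checked these by eye only, and the arm partly hid the spare in the last top view.

The two cameras disagreed by about 2 mm throughout, within the stated calibration, so I worked from the average of the two.

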